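# Refit plug-in modules on a test sled and slide it under the guard

### The job

Refit the control board on the test jig: pull the green sled out from under the clear guard by its red tab as far as it goes, lift the worn-out brown modules out of it into the red scrap tray, then give the contact cleaner can a short press, cap right down, and let it spring back up. After that plug every new module on the bench into a free socket of its kind, blue relays in the wide sockets and yellow filters in the narrow ones, each pressed down until its housing sits flush on the sled, and finally slide the sled back under the guard to its end stop. Leave the meter, mug and screwdriver alone.

Things in the scene. Friction and masses are not known exactly. Their poses are not given: they have to be found in the camera images.
- relay1: blue plug-in relay module (may be absent): blue housing 26 mm (own x) x 32 mm (own y) x 18 mm tall with a silver-grey patch on top, above a black plug 22 x 28 x 14 mm; 32 mm tall in all, about 40 g, bottom-heavy. Origin: centre of the plug's underside, z up when upright. Grip the housing across its 26 mm. Either way round fits.
- relay2: blue plug-in relay module (may be absent): blue housing 26 mm (own x) x 32 mm (own y) x 18 mm tall with a silver-grey patch on top, above a black plug 22 x 28 x 14 mm; 32 mm tall in all, about 40 g, bottom-heavy. Origin: centre of the plug's underside, z up when upright. Grip the housing across its 26 mm. Either way round fits.
- relay3: blue plug-in relay module (may be absent): blue housing 26 mm (own x) x 32 mm (own y) x 18 mm tall with a silver-grey patch on top, above a black plug 22 x 28 x 14 mm; 32 mm tall in all, about 40 g, bottom-heavy. Origin: centre of the plug's underside, z up when upright. Grip the housing across its 26 mm. Either way round fits.
- filter1: yellow plug-in filter module (may be absent): yellow housing 26 mm (own x) x 24 mm (own y) x 18 mm tall with a silver-grey patch on top, above a black plug 22 x 20 x 14 mm; 32 mm tall in all, about 30 g, bottom-heavy. Origin: centre of the plug's underside, z up when upright. Grip the housing across its 26 mm. Either way round fits.
- filter2: yellow plug-in filter module (may be absent): yellow housing 26 mm (own x) x 24 mm (own y) x 18 mm tall with a silver-grey patch on top, above a black plug 22 x 20 x 14 mm; 32 mm tall in all, about 30 g, bottom-heavy. Origin: centre of the plug's underside, z up when upright. Grip the housing across its 26 mm. Either way round fits.
- wide1 (a point): wide socket, two blue strips: recess 24 mm (x) x 30 mm (y), for one relay. The point: centre of its mouth, level with the sled's top face, 34 mm above the bench; axes as the jig's. Its stiff black contact bed lies 8 mm down (or is down already); pushed with 5 N through a module it sinks 6 mm and stays: the housing's underside meets the sled and the plug's underside is 14 mm below this point.
- wide2 (a point): wide socket, two blue strips: recess 24 mm (x) x 30 mm (y), for one relay. The point: centre of its mouth, level with the sled's top face, 34 mm above the bench; axes as the jig's. Its stiff black contact bed lies 8 mm down (or is down already); pushed with 5 N through a module it sinks 6 mm and stays: the housing's underside meets the sled and the plug's underside is 14 mm below this point.
- wide3 (a point): wide socket, two blue strips: recess 24 mm (x) x 30 mm (y), for one relay. The point: centre of its mouth, level with the sled's top face, 34 mm above the bench; axes as the jig's. Its stiff black contact bed lies 8 mm down (or is down already); pushed with 5 N through a module it sinks 6 mm and stays: the housing's underside meets the sled and the plug's underside is 14 mm below this point.
- narrow1 (a point): narrow socket on the sled, marked by two yellow strips: recess 24 mm (x) x 22 mm (y), for one filter. The point is the centre of its mouth, level with the sled's top face, 34 mm above the bench; stiff contact bed and depths as in the wide sockets.
- narrow2 (a point): narrow socket on the sled, marked by two yellow strips: recess 24 mm (x) x 22 mm (y), for one filter. The point is the centre of its mouth, level with the sled's top face, 34 mm above the bench; stiff contact bed and depths as in the wide sockets.
- old1: worn-out relay module with a dull brown housing (may be absent), same shape and sizes as a blue relay; starts seated flush in socket wide2
- old2: worn-out filter module with a dull brown housing (may be absent), same shape and sizes as a yellow filter; starts seated flush in socket narrow1
- tray: red scrap tray, open on top, 130 mm (own x) x 110 mm (own y) x 35 mm tall, walls 4 mm, fixed on the bench; origin: centre of underside
- jig: fixed test jig: grey base 120 mm (own x) x 470 mm (own y) x 12 mm, rails along y. Origin: centre of underside. A clear guard on side walls spans its +y end, y = 39 to 219 mm: underside 55 mm, top 63 mm above the bench, 112 mm wide. The sled slides along y under it. Tops of flush modules are 52 mm above the bench; unpressed ones, 58 mm or more, strike the guard's edge.
- sled (a joint): how far the green sled (60 mm wide, 240 mm long, top face 34 mm above the bench) has slid along the jig's +y towards and under the guard, m: 0 fully out, 0.215 (its start) at its end stop. It resists with about 2.5 N and stays where it is left. The sockets in order along +y are wide1, narrow1, wide2, narrow2, wide3, 37 mm apart.
- sled_tab (a point): centre of the top of the red pull tab that stands on the sled's rear (-y) end: 24 mm (x) x 12 mm (y), standing 33 mm above the sled's top face; its top is 67 mm above the bench, and it stays outside the guard, 24 mm clear of it, when the sled is home.
- can_cap (a joint): travel of the white spray cap on the fixed cleaner can, m: 0 up, 0.006 fully down; a spring of 2.4 N (up) to 7.2 N (down) returns it
- cap_top (a point): centre of the top of the white round spray cap (28 mm across, 16 mm tall, with a thin red tube out of its side) on the red contact-cleaner can, which is fixed in a stand; 179 mm above the bench. Press it straight down.
- meter: bystander: black multimeter, 85 x 150 x 36 mm, lying on the bench; origin: centre of underside
- mug: bystander: white mug, 80 mm across, 95 mm tall; origin: centre of underside
- driver: bystander: screwdriver with orange handle lying on the bench

How it is judged (in metres and radians):
On the way, in this order (a step that is already met when the one before it is completed fails the run):
1. the sled is pulled out from under the guard (value of joint sled below 0.03 m), for 0.1 s.
2. every worn-out module lies in the scrap tray (x of old1 in the frame of tray between -0.062 and 0.062 m and y of old1 in the frame of tray between -0.052 and 0.052 m and z of each of old1, old2 in the frame of tray below 0.045 m and x of old2 in the frame of tray between -0.062 and 0.062 m and y of old2 in the frame of tray between -0.052 and 0.052 m), for 0.2 s.
3. the spray cap is pressed right down (value of joint can_cap above 0.0045 m), for 0.05 s.
4. the spray cap is let go and is up again (value of joint can_cap below 0.001 m), for 0.1 s.
5. every module present sits flush in a socket of its kind, the sled still out (angle between each of relay1, relay2, relay3, filter1, filter2's own z axis and vertical below 0.07 rad and ((horizontal distance between relay1 and wide1 below 0.004 m and z of relay1 in the frame of wide1 below -0.0125 m) or (horizontal distance between relay1 and wide2 below 0.004 m and z of relay1 in the frame of wide2 below -0.0125 m) or (horizontal distance between relay1 and wide3 below 0.004 m and z of relay1 in the frame of wide3 below -0.0125 m)) and ((horizontal distance between relay2 and wide1 below 0.004 m and z of relay2 in the frame of wide1 below -0.0125 m) or (horizontal distance between relay2 and wide2 below 0.004 m and z of relay2 in the frame of wide2 below -0.0125 m) or (horizontal distance between relay2 and wide3 below 0.004 m and z of relay2 in the frame of wide3 below -0.0125 m)) and ((horizontal distance between relay3 and wide1 below 0.004 m and z of relay3 in the frame of wide1 below -0.0125 m) or (horizontal distance between relay3 and wide2 below 0.004 m and z of relay3 in the frame of wide2 below -0.0125 m) or (horizontal distance between relay3 and wide3 below 0.004 m and z of relay3 in the frame of wide3 below -0.0125 m)) and ((horizontal distance between filter1 and narrow1 below 0.004 m and z of filter1 in the frame of narrow1 below -0.0125 m) or (horizontal distance between filter1 and narrow2 below 0.004 m and z of filter1 in the frame of narrow2 below -0.0125 m)) and ((horizontal distance between filter2 and narrow1 below 0.004 m and z of filter2 in the frame of narrow1 below -0.0125 m) or (horizontal distance between filter2 and narrow2 below 0.004 m and z of filter2 in the frame of narrow2 below -0.0125 m)) and value of joint sled below 0.1 m), for 0.2 s.
6. the sled is at its end stop under the guard (value of joint sled above 0.209 m), for 0.2 s.
At the end, for the whole second after the job is handed in: Each new module sits in a socket of its kind, upright within 4 degrees, centred within 4 mm, its housing within 1.5 mm of flush on the sled; the sled is within 6 mm of its end stop under the guard; each worn-out module lies in the scrap tray; the cap is up; all at rest (all of step 2 and angle between each of relay1, relay2, relay3, filter1, filter2's own z axis and vertical below 0.07 rad and ((horizontal distance between relay1 and wide1 below 0.004 m and z of relay1 in the frame of wide1 below -0.0125 m) or (horizontal distance between relay1 and wide2 below 0.004 m and z of relay1 in the frame of wide2 below -0.0125 m) or (horizontal distance between relay1 and wide3 below 0.004 m and z of relay1 in the frame of wide3 below -0.0125 m)) and ((horizontal distance between relay2 and wide1 below 0.004 m and z of relay2 in the frame of wide1 below -0.0125 m) or (horizontal distance between relay2 and wide2 below 0.004 m and z of relay2 in the frame of wide2 below -0.0125 m) or (horizontal distance between relay2 and wide3 below 0.004 m and z of relay2 in the frame of wide3 below -0.0125 m)) and ((horizontal distance between relay3 and wide1 below 0.004 m and z of relay3 in the frame of wide1 below -0.0125 m) or (horizontal distance between relay3 and wide2 below 0.004 m and z of relay3 in the frame of wide2 below -0.0125 m) or (horizontal distance between relay3 and wide3 below 0.004 m and z of relay3 in the frame of wide3 below -0.0125 m)) and ((horizontal distance between filter1 and narrow1 below 0.004 m and z of filter1 in the frame of narrow1 below -0.0125 m) or (horizontal distance between filter1 and narrow2 below 0.004 m and z of filter1 in the frame of narrow2 below -0.0125 m)) and ((horizontal distance between filter2 and narrow1 below 0.004 m and z of filter2 in the frame of narrow1 below -0.0125 m) or (horizontal distance between filter2 and narrow2 below 0.004 m and z of filter2 in the frame of narrow2 below -0.0125 m)) and linear speed of each of relay1, relay2, relay3, filter1, filter2, old1, old2 below 0.02 m/s and value of joint sled above 0.209 m and value of joint can_cap below 0.001 m); the robot touches nothing.
It fails at once if the digital multimeter is pushed more than 3 cm from its place (distance of meter from where it was at the start of the episode above 0.03 m).
It fails at once if the mug is pushed more than 3 cm from its place (distance of mug from where it was at the start of the episode above 0.03 m).
It fails at once if the screwdriver is pushed more than 3 cm from its place (distance of driver from where it was at the start of the episode above 0.03 m).
It fails at once if the mug is tipped over (angle between mug's own z axis and vertical above 0.6 rad).
Of old1, old2 only 1 to 2 are there at a start; the rules pass over those that are not, and their reading is None.
Of relay1, relay2, relay3, filter1, filter2 only 3 to 5 are there at a start; the rules pass over those that are not, and their reading is None.
At some moment in a run one of relay1, relay2, relay3, filter1, filter2 may be knocked a few centimetres aside while the robot is not near it.
Once in a run the grip may slacken for a moment while it holds something.
It also fails if it takes over 210 s, if anything falls off the work surface, if the arm or the gripper's body presses on something with over 40 N, if the wrist force passes 120 N, or if a joint passes its speed limit or range.

### The arm

A 6-joint arm with a two-finger parallel gripper is mounted at the origin on the work surface. World frame = base frame: x ahead of the robot, y to its left, z up, the work surface at z = 0. Lengths are in mm, angles in degrees, forces in N, time in s.
With the tool pointing down it reaches from about 275 to 750 mm from the base axis. Payload 10.2 kg.
Tool frame: the origin (TCP) lies at the very end of the fingers, on their centre line; the grasp point (between the pads) lies 19 mm behind it; z points along the fingers, y is the line along which they close (so a half turn about z gives the same grasp; the last joint's range is limited). The gripper opens to 88 mm and grips with 3 to 60 N. Pads are 18 mm wide; open, the fingers measure 123 mm over their backs; the gripper's body (75 mm by 187 mm) begins 45 mm behind the grasp point.
Start: joints at [-85.451, 17.928, 85.812, -0, 76.261, -12.8], TCP at [156.539, -501.126, 238.72] pointing down, gripper open.
Joint ranges: [-168.41, 168.41], [-55.51, 124.54], [10.69, 146.95], [-70.63, 250.63], [1, 178], [-165.06, 165.06]. Speed limits (degrees/s): [136.94, 136.94, 172.46, 180, 180, 180].

### API

Orientations are given as a 3x3 rotation matrix whose columns are the frame's x, y, z axes.
In Python, from workcell import manip gives the robot as it stands.
- The arm moves only by the shell command python3 -m crank 'ROWS' [OPENING] [FORCE]. ROWS is JSON, a list of rows, each an object of numbers: "dx", "dy", "dz": the shift along the tool's x, y, z in units of 0.03 m (1.0 is 0.03 m); "rx", "ry", "rz": the turn, a rotation vector about the tool's x, y, z in units of 360 degrees (1.0 is 360 degrees). In form: [{"dx": .., "dy": .., "dz": .., "rx": .., "ry": .., "rz": ..}, ...]. A call has 1 to 10 rows; each row shifts and turns the commanded pose from where the row before left it, along the tool's axes as they then stand; what a row does not reach is not made up. A row lasts 1/12 s, in which the tool goes at most 41.7 mm and 7.16 degrees, less where a joint would pass 70% of its speed; a pose out of reach is approached as far as the arm can. A call with a number of a shift or a turn outside -1 to 1 is refused whole. A call with a gripper value outside its range is refused whole. OPENING is the opening, from 0 (shut) to 1 (fully open), set as the call begins (- or left out, the last holds). The fingers move at their own pace and stop on an object; FORCE is the grip in N (left out, the last holds). Time passes only in rows, so rows that do not move let the fingers close. It gives the time, the measured TCP pose, the force, the opening and the grip force at its end, in the units of the state.
- manip.get_state(): the state, without advancing time (a new reading comes with each control period).
- manip.capture(name): name is "scene" or "top" or "wrist"; returns a dict with "image" (480x640x3 uint8, blue, green, red), "depth" (480x640 float32, mm along the optical axis (not along the pixel's ray), 0 where there is no reading), "intrinsics" (3x3 intrinsics, pixels), "rvec" (rotation vector, rad) and "tvec" (3), from world to camera coordinates, as OpenCV has them. Camera axes: x right, y down, z forward; pixel columns grow to the right and rows downward; lengths in mm; the calibration is good to about 2 mm. A picture is of the moment at which its call begins.
- manip.close_job(): hands the job in; it is judged then, once.
The state is a dict: "time_s": time; "qpos": joint angles; "qvel": joint speeds; "joint_torque": joint torques, N m; "tcp_pos": TCP position; "eef_rot": TCP orientation; "force": force on the tool from outside, world axes, zero at the start; "ft_torque": the same for the moment, N m; "width": finger opening in mm; "finger_force": force on a finger pad.
Only numpy, scipy, OpenCV 4.12 (cv2) and the standard library are available. Lean on these libraries where they do the work, as an engineer would, in place of code of your own. Each camera call takes 0.05 s, during which the arm holds its last target. There are 200 camera calls.

## Working session

There is one attempt and no reset: what is moved stays moved. The work goes in short steps, Python scripts to look and compute and a shell command to move; the robot and the scene stay as the last step left them, time stands still between calls to the robot, and variables do not carry over. Pictures are saved under pics/ and viewed, at most 14 in all, crops included, and the job is handed in when it is done.

```bash
ls; mkdir -p pics; cat > h.py <<'E'
import numpy as np, cv2, sys
from workcell import manip
def cap(n):
    c=manip.capture(n); c['R']=cv2.Rodrigues(np.array(c['rvec'],float))[0]; c['t']=np.array(c['tvec'],float).ravel(); c['K']=np.array(c['intrinsics'],float); return c
def cloud(c):
    d=c['depth'].astype(float); v,u=np.mgrid[0:480,0:640]; K=c['K']
    p=np.stack([(u-K[0,2])/K[0,0]*d,(v-K[1,2])/K[1,1]*d,d],-1)
    w=(p-c['t'])@c['R']; w[d<=0]=np.nan; return w
def atz(c,u,v,z):
    K=c['K']; r=c['R'].T@np.array([(u-K[0,2])/K[0,0],(v-K[1,2])/K[1,1],1]); o=-c['R'].T@c['t']; return o+r*(z-o[2])/r[2]
E
python3 - <<'E'
from h import *
for n in ['top','scene']:
    c=cap(n); cv2.imwrite(f'pics/{n}0.png',c['image']); np.savez(f'{n}0.npz',w=cloud(c),**c)
    print(n,c['K'],-c['R'].T@c['t'],c['R'][2])
s=manip.get_state(); print({k:np.round(v,2) for k,v in s.items()})
E
```

```text
pics
top [[501.88065538   0.         316.64264003]
 [  0.         501.88065538 239.46039198]
 [  0.           0.           1.        ]] [ 374.98204762   10.13215533 1195.78816536] [ 0.1837063  -0.01090896 -0.98292064]
scene [[602.55063873   0.         319.35338024]
 [  0.         602.55063873 235.76450237]
 [  0.           0.           1.        ]] [1218.68618909  990.16132467  857.3212756 ] [-0.44368239 -0.72178173 -0.53120341]
{'time_s': np.float64(0.1), 'qpos': array([-85.45,  17.95,  85.85,   0.  ,  76.26, -12.8 ]), 'qvel': array([ 0.06, -0.1 , -0.1 , -0.03,  0.06,  0.01]), 'joint_torque': array([ 0.000e+00, -4.028e+01, -2.526e+01,  7.000e-02,  3.000e-02,
       -0.000e+00]), 'tcp_pos': array([ 156.53, -500.89,  238.24]), 'eef_rot': array([[ 0.95,  0.3 , -0.  ],
       [ 0.3 , -0.95,  0.  ],
       [ 0.  , -0.  , -1.  ]]), 'force': array([0.47, 0.36, 0.03]), 'ft_torque': array([-0.03,  0.06, -0.03]), 'finger_force': np.float64(0.0), 'width': np.float64(87.9)}
```

View pics/top0.png

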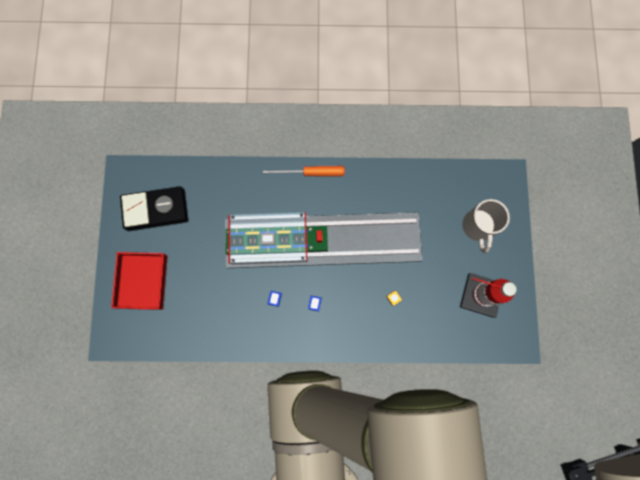

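View pics/scene0.png

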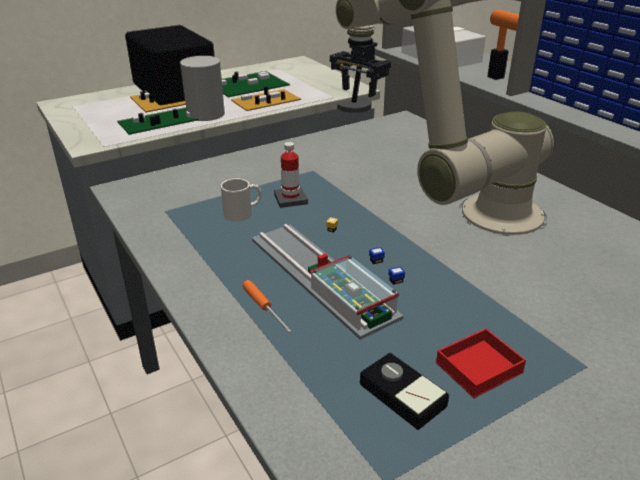

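The top view shows the jig from (226,214) to (421,265), with the red tab at (320,237). The blue relays are at (274,298) and (315,303), one yellow filter is at (394,298), the tray is at (140,281) and the cap at (509,289). The meter, mug and driver all lie away from these.

```bash
cat >> h.py <<'E'
def blobs(c,w,lo,hi,zr,area=8):
    hsv=cv2.cvtColor(c['image'],cv2.COLOR_BGR2HSV); m=cv2.inRange(hsv,lo,hi)
    m[~((w[...,2]>zr[0])&(w[...,2]<zr[1]))]=0
    n,l,s,ce=cv2.connectedComponentsWithStats(m); out=[]
    for i in range(1,n):
        if s[i,4]>=area: out.append((s[i,4],ce[i],np.nanmedian(w[l==i],0),l==i))
    return out
E
python3 - <<'E'
from h import *
c=dict(np.load('top0.npz')); w=c['w']
np.set_printoptions(precision=1,suppress=True)
for nm,lo,hi,zr in [('blue',(110,120,80),(130,255,255),(5,80)),('yel',(12,90,120),(35,255,255),(5,80)),('red',(0,130,80),(6,255,255),(5,250)),('white',(0,0,200),(180,40,255),(100,250))]:
    for a,ce,p,m in blobs(c,w,lo,hi,zr):
        hi_=m&(np.abs(w[...,2]-np.nanpercentile(w[m][:,2],90))<4)
        q=w[hi_]; print(nm,a,ce,'med',p,'top mean',q.mean(0),'min',q.min(0),'max',q.max(0))
# jig base corners at z=12, rails
for u,v in [(226,214),(421,214),(421,260),(228,266)]: print(u,v,atz(c,u,v,12),w[v,u])
im=c['image']; cr=cv2.resize(im[195:320,100:540],(792,225),interpolation=cv2.INTER_CUBIC)
cr=cv2.vconcat([cv2.resize(im[200:320,215:435],(792,432),interpolation=cv2.INTER_CUBIC)])
cv2.imwrite('pics/crop0.png',cr)
E
```

```text
blue 79 [274.2 298.6] med [452.3  94.5  31. ] top mean [453.4  95.7  31.8] min [436.1  81.1  29.5] max [470.6 108.8  36. ]
blue 76 [314.2 303.1] med [443.4   2.4  30.2] top mean [444.    3.9  32.9] min [427.4 -11.2  30.3] max [459.5  16.3  37.7]
yel 151 [323.5 170.5] med [765.2 -19.9  23.9] top mean [765.4 -23.2  25.4] min [759.7 -63.8  23.1] max [771.7  26.4  29.3]
yel 22 [283.5 231.5] med [604.9  73.9  62.5] top mean [604.4  77.7  64.2] min [602.9  68.2  62. ] max [606.1  86.5  66.4]
yel 22 [252.  232.5] med [602.  146.6  61.7] top mean [601.7 145.8  63.5] min [599.9 136.9  61.3] max [603.4 157.7  66.9]
yel 13 [251.3 247.2] med [568.2 147.6  62.2] top mean [567.4 147.5  63.1] min [565.2 133.7  61. ] max [568.4 156.7  65.9]
yel 10 [283.5 246. ] med [571.3  73.2  60.6] top mean [570.8  75.4  63.6] min [570.1  69.9  61.4] max [571.1  81.4  67.9]
yel 83 [393.4 297.8] med [ 456.2 -180.5   30.7] top mean [ 456.7 -181.2   32.2] min [ 442.2 -198.4   29.8] max [ 472.2 -166.5   34.9]
red 32 [228.6 242.1] med [578.3 199.1  62.1] top mean [574.3 198.8  63.2] min [550.8 196.8  61.3] max [609.5 
[... 1494 characters left out ...]
 [129.6 294.9] med [462.2 435.5   6. ] top mean [461.4 436.    6.5] min [456.5 432.2   5.1] max [465.8 439.9   8.7]
red 14 [142.9 295. ] med [461.3 403.9   5.8] top mean [461.3 405.    6.1] min [454.2 394.4   5.2] max [466.1 415.6   9.3]
red 10 [149.4 300.7] med [447.4 388.1   5.7] top mean [448.1 389.    6. ] min [444.9 385.    5.1] max [454.5 394.6   8.9]
white 112 [509.3 288.7] med [ 465.6 -393.5  179.1] top mean [ 465.9 -392.9  179.7] min [ 455.  -403.8  177.5] max [ 477.8 -382.2  183.4]
226 214 [657.2 216.4  12. ] [660.  218.5   0.1]
421 214 [ 661.  -256.2   12. ] [ 664.  -258.9   -0.1]
421 260 [ 548.2 -252.4   12. ] [ 548.3 -252.6   11.1]
228 266 [530.6 206.8  12. ] [530.6 206.9  12. ]
```

View pics/crop0.png

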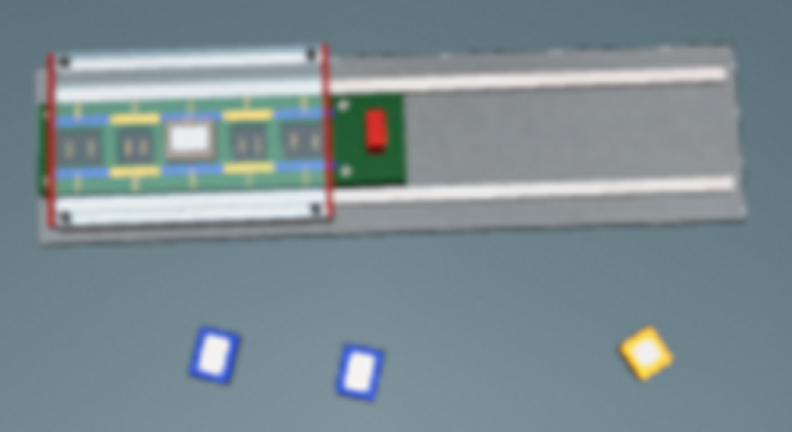

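One brown module is visible, in the centre socket. Next I fit the jig's yaw and plan the first move.

```bash
cat >> h.py <<'E'
np.set_printoptions(precision=3,suppress=True)
def plan(x,y,z,yaw=None):
    """yaw: wanted world angle (deg) of tool y. prints total rz units and shift (units) in tool axes after the turn"""
    s=manip.get_state(); R=np.array(s['eef_rot']); p=np.array(s['tcp_pos'])
    cur=np.degrees(np.arctan2(R[1,1],R[0,1])); t=0 if yaw is None else (yaw-cur+90)%180-90
    Rz=cv2.Rodrigues(np.array([0,0,-np.radians(t)]))[0]; R2=R@Rz
    d=R2.T@(np.array([x,y,z])-p)/30
    print('tcp',p.round(1),'yaw',round(cur,2),'tilt',R[:2,2].round(4),'w',round(float(s['width']),1),'F',np.round(s['force'],1),'t',round(float(s['time_s']),1))
    print('  turn',round(t,2),'deg rz',round(-t/360,4),' shift units',d.round(3),'rows>=',int(np.ceil(np.abs(d).max())))
E
python3 - <<'E'
from h import *
c=dict(np.load('top0.npz')); w=c['w']
for z in (34,):
    y=[atz(c,u,v,z) for u,v in [(283.5,231.5),(283.5,246),(252,232.5),(251.3,247.2)]]
    n1=(y[0]+y[1])/2;n2=(y[2]+y[3])/2; d=n2-n1; print('narrow',n1,n2,np.linalg.norm(d),'jig x angle',np.degrees(np.arctan2(d[1],d[0]))-90)
for z in (12,25):
    for a,b in [((306.7,223.6),(417,220.3)),((306.7,254.2),(419.2,250.8))]:
        d=atz(c,*a,z)-atz(c,*b,z); print('rail',atz(c,*a,z),np.degrees(np.arctan2(d[1],d[0]))-90)
print('tab',atz(c,320,236,67)); 
hsv=cv2.cvtColor(c['image'],cv2.COLOR_BGR2HSV)
plan(595,-8,150,0)
E
tail -0 h.py
```

```text
narrow [593.28   75.263  34.   ] [590.086 150.038  34.   ] 74.84322213478798 jig x angle 2.445882394601668
rail [634.988  21.195  12.   ] 2.2076796835292782
rail [560.275  20.53   12.   ] 2.1617659792190267
rail [632.133  21.074  25.   ] 2.2076796835293067
rail [558.24   20.416  25.   ] 2.1617659792190125
tab [594.075 -10.046  67.   ]
tcp [ 156.5 -500.9  238.2] yaw -72.65 tilt [-0.     0.001] w 87.9 F [0.5 0.4 0. ] t 0.1
  turn 72.65 deg rz -0.2018  shift units [16.426 14.616  2.959] rows>= 17
```

```bash
python3 -m crank '[{"rz":-0.0189},{"rz":-0.0189},{"rz":-0.0189},{"rz":-0.0189},{"rz":-0.0189},{"rz":-0.0189},{"rz":-0.0189},{"rz":-0.0189},{"rz":-0.0189},{"rz":-0.0189}]' 1
python3 -m crank '[{"rz":-0.0189},{"dx":0.79,"dy":0.76,"dz":0.15},{"dx":0.79,"dy":0.76,"dz":0.15},{"dx":0.79,"dy":0.76,"dz":0.15},{"dx":0.79,"dy":0.76,"dz":0.15},{"dx":0.79,"dy":0.76,"dz":0.15},{"dx":0.79,"dy":0.76,"dz":0.15},{"dx":0.79,"dy":0.76,"dz":0.15},{"dx":0.79,"dy":0.76,"dz":0.15},{"dx":0.79,"dy":0.76,"dz":0.15}]'
python3 -m crank '[{"dx":0.79,"dy":0.76,"dz":0.15},{"dx":0.79,"dy":0.76,"dz":0.15},{"dx":0.79,"dy":0.76,"dz":0.15},{"dx":0.79,"dy":0.76,"dz":0.15},{"dx":0.79,"dy":0.76,"dz":0.15},{"dx":0.79,"dy":0.76,"dz":0.15},{"dx":0.79,"dy":0.76,"dz":0.15},{"dx":0.79,"dy":0.76,"dz":0.15},{"dx":0.79,"dy":0.76,"dz":0.15},{"dx":0.79,"dy":0.76,"dz":0.15}]'
python3 -m crank '[{"dx":0.79,"dy":0.76,"dz":0.15},{},{},{}]' 
python3 - <<'E'
from h import *
plan(595,-9,42,2.2)
c=cap('wrist'); w=cloud(c); cv2.imwrite('pics/w1.png',c['image']); np.savez('w1.npz',w=w,**c); print(-c['R'].T@c['t'],c['R'])
E
```

```text
tcp [ 156.5 -500.9  238.2] yaw -72.65 tilt [-0.     0.001] w 87.9 F [0.5 0.4 0. ] t 0.1
  turn 74.85 deg rz -0.2079  shift units [15.816 15.235  6.559] rows>= 16
[ 226.28  -480.56   383.978] [[ 0.298 -0.955 -0.001]
 [-0.918 -0.286  0.276]
 [-0.263 -0.082 -0.961]]invalid input at $[0]: expected keys dx, dy, dz, rx, ry, rz
invalid input at $[0]: expected keys dx, dy, dz, rx, ry, rz
invalid input at $[0]: expected keys dx, dy, dz, rx, ry, rz
invalid input at $[0]: expected keys dx, dy, dz, rx, ry, rz
```

View pics/w1.png

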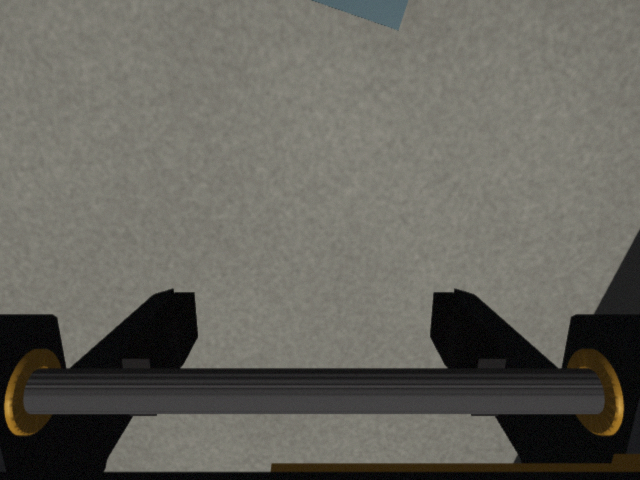

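That picture shows only bare bench: every row needs all six keys, so the arm did not move. I resend the moves.

```bash
python3 -m crank '[{"dx":0,"dy":0,"dz":0,"rx":0,"ry":0,"rz":-0.0189},{"dx":0,"dy":0,"dz":0,"rx":0,"ry":0,"rz":-0.0189},{"dx":0,"dy":0,"dz":0,"rx":0,"ry":0,"rz":-0.0189},{"dx":0,"dy":0,"dz":0,"rx":0,"ry":0,"rz":-0.0189},{"dx":0,"dy":0,"dz":0,"rx":0,"ry":0,"rz":-0.0189},{"dx":0,"dy":0,"dz":0,"rx":0,"ry":0,"rz":-0.0189},{"dx":0,"dy":0,"dz":0,"rx":0,"ry":0,"rz":-0.0189},{"dx":0,"dy":0,"dz":0,"rx":0,"ry":0,"rz":-0.0189},{"dx":0,"dy":0,"dz":0,"rx":0,"ry":0,"rz":-0.0189},{"dx":0,"dy":0,"dz":0,"rx":0,"ry":0,"rz":-0.0189}]' 1
python3 -m crank '[{"dx":0,"dy":0,"dz":0,"rx":0,"ry":0,"rz":-0.0189},{"dx":0.79,"dy":0.76,"dz":0.15,"rx":0,"ry":0,"rz":0},{"dx":0.79,"dy":0.76,"dz":0.15,"rx":0,"ry":0,"rz":0},{"dx":0.79,"dy":0.76,"dz":0.15,"rx":0,"ry":0,"rz":0},{"dx":0.79,"dy":0.76,"dz":0.15,"rx":0,"ry":0,"rz":0},{"dx":0.79,"dy":0.76,"dz":0.15,"rx":0,"ry":0,"rz":0},{"dx":0.79,"dy":0.76,"dz":0.15,"rx":0,"ry":0,"rz":0},{"dx":0.79,"dy":0.76,"dz":0.15,"rx":0,"ry":0,"rz":0},{"dx":0.79,"dy":0.76,"dz":0.15,"rx":0,"ry":0,"rz":0},{"dx":0.79,"dy":0.76,"dz":0.15,"rx":0,"ry":0,"rz":0}]'
python3 -m crank '[{"dx":0.79,"dy":0.76,"dz":0.15,"rx":0,"ry":0,"rz":0},{"dx":0.79,"dy":0.76,"dz":0.15,"rx":0,"ry":0,"rz":0},{"dx":0.79,"dy":0.76,"dz":0.15,"rx":0,"ry":0,"rz":0},{"dx":0.79,"dy":0.76,"dz":0.15,"rx":0,"ry":0,"rz":0},{"dx":0.79,"dy":0.76,"dz":0.15,"rx":0,"ry":0,"rz":0},{"dx":0.79,"dy":0.76,"dz":0.15,"rx":0,"ry":0,"rz":0},{"dx":0.79,"dy":0.76,"dz":0.15,"rx":0,"ry":0,"rz":0},{"dx":0.79,"dy":0.76,"dz":0.15,"rx":0,"ry":0,"rz":0},{"dx":0.79,"dy":0.76,"dz":0.15,"rx":0,"ry":0,"rz":0},{"dx":0.79,"dy":0.76,"dz":0.15,"rx":0,"ry":0,"rz":0}]'
python3 -m crank '[{"dx":0.79,"dy":0.76,"dz":0.15,"rx":0,"ry":0,"rz":0},{"dx":0,"dy":0,"dz":0,"rx":0,"ry":0,"rz":0},{"dx":0,"dy":0,"dz":0,"rx":0,"ry":0,"rz":0},{"dx":0,"dy":0,"dz":0,"rx":0,"ry":0,"rz":0}]' 
python3 - <<'E'
from h import *
plan(595,-9,42,2.2)
c=cap('wrist'); w=cloud(c); cv2.imwrite('pics/w2.png',c['image']); np.savez('w1.npz',w=w,**c)
for b in blobs(c,w,(0,130,80),(6,255,255),(55,80),30):
    q=w[b[3]]; q=q[q[:,2]>64]; print(b[0],b[1],b[2],q.mean(0),q.min(0),q.max(0),cv2.minAreaRect(q[:,:2].astype(np.float32)))
E
```

```text
time_s: 0.98
tcp_pos: [156.5, -501.0, 238.5]
eef_rot: [[0.075, 0.997, -0.0], [0.997, -0.075, 0.001], [0.001, -0.0, -1.0]]
force: [0.1, 0.1, 0.4]
width: 88.0
finger_force: 0.0
time_s: 1.82
tcp_pos: [354.2, -278.7, 198.0]
eef_rot: [[-0.038, 0.999, -0.0], [0.999, 0.038, 0.0], [0.0, -0.0, -1.0]]
force: [1.3, 0.2, 0.4]
width: 88.0
finger_force: 0.0
time_s: 2.65
tcp_pos: [573.0, -33.0, 152.8]
eef_rot: [[-0.038, 0.999, -0.0], [0.999, 0.038, 0.0], [0.0, -0.0, -1.0]]
force: [-0.3, -0.6, -0.3]
width: 88.0
finger_force: 0.0
time_s: 2.98
tcp_pos: [593.7, -10.4, 148.5]
eef_rot: [[-0.038, 0.999, -0.001], [0.999, 0.038, -0.0], [-0.0, -0.001, -1.0]]
force: [-0.7, 0.1, -0.5]
width: 87.9
finger_force: 0.0
tcp [593.7 -10.4 148.5] yaw 2.2 tilt [-0.001 -0.   ] w 87.9 F [-0.7  0.1 -0.5] t 3.0
  turn 0.0 deg rz -0.0  shift units [0.044 0.049 3.549] rows>= 4
1489 [318.647 186.132] [596.615  23.875  63.013] [600.047  24.177  64.276] [543.148  20.239  64.   ] [653.234  27.319  65.274] ((598.2208251953125, 23.927467346191406), (110.1258316040039, 3.8815886974334717), 2.25445294380188)
848 [320.42  241.794] [599.05   -6.534  66.586] [599.195  -6.587  66.547] [587.719 -13.535  64.223] [611.45   -0.691  68.816] ((599.4674072265625, -6.785636901855469), (23.613882064819336, 12.355036735534668), 3.6939218044281006)
```

View pics/w2.png

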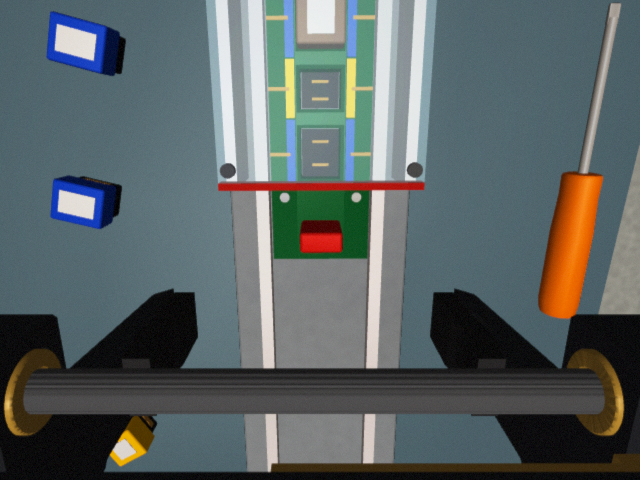

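The wrist view shows the red tab at (320,237), the guard edge at row 186, both relays at left and the filter at (131,441). The wrist and top cameras disagree by about 4 mm in x, so I check the wrist calibration against the fingertips.

```bash
python3 - <<'E'
from h import *
c=dict(np.load('w1.npz')); s=manip.get_state(); R=np.array(s['eef_rot']);p=np.array(s['tcp_pos'])
print(c['K'])
for q in ([0,0,0],[0,-44,0],[0,44,0],[-9,-44,0],[9,44,0],[9,-44,0],[0,44,-19]):
    P=c['R']@(p+R@np.array(q,float))+c['t']; print(q,(c['K']@P/P[2])[:2],P[2])
E
```

```text
[[427.543   0.    313.53 ]
 [  0.    427.543 239.643]
 [  0.      0.      1.   ]]
[0, 0, 0] [308.429 314.161] 159.38376664849292
[0, -44, 0] [190.381 314.134] 159.35795269930523
[0, 44, 0] [426.44  314.188] 159.40958059768064
[-9, -44, 0] [192.266 335.831] 161.8506164620137
[9, 44, 0] [428.246 291.81 ] 156.91691683497217
[9, -44, 0] [188.435 291.747] 156.86528893659673
[0, 44, -19] [441.071 339.769] 141.15285093550725
```

```bash
python3 -m crank '[{"dx":0.12,"dy":0.12,"dz":0,"rx":0,"ry":0,"rz":0},{"dx":0,"dy":0,"dz":0.7,"rx":0,"ry":0,"rz":0},{"dx":0,"dy":0,"dz":0.7,"rx":0,"ry":0,"rz":0},{"dx":0,"dy":0,"dz":0.7,"rx":0,"ry":0,"rz":0},{"dx":0,"dy":0,"dz":0.7,"rx":0,"ry":0,"rz":0},{"dx":0,"dy":0,"dz":0.7,"rx":0,"ry":0,"rz":0},{"dx":0,"dy":0,"dz":0,"rx":0,"ry":0,"rz":0},{"dx":0,"dy":0,"dz":0,"rx":0,"ry":0,"rz":0}]' 1 35
python3 -m crank '[{"dx":0,"dy":0,"dz":0,"rx":0,"ry":0,"rz":0},{"dx":0,"dy":0,"dz":0,"rx":0,"ry":0,"rz":0},{"dx":0,"dy":0,"dz":0,"rx":0,"ry":0,"rz":0},{"dx":0,"dy":0,"dz":0,"rx":0,"ry":0,"rz":0},{"dx":0,"dy":0,"dz":0,"rx":0,"ry":0,"rz":0},{"dx":0,"dy":0,"dz":0,"rx":0,"ry":0,"rz":0},{"dx":0,"dy":0,"dz":0,"rx":0,"ry":0,"rz":0},{"dx":0,"dy":0,"dz":0,"rx":0,"ry":0,"rz":0},{"dx":0,"dy":0,"dz":0,"rx":0,"ry":0,"rz":0},{"dx":0,"dy":0,"dz":0,"rx":0,"ry":0,"rz":0}]' 0 35
```

```text
time_s: 3.7
tcp_pos: [597.3, -6.7, 43.8]
eef_rot: [[-0.037, 0.999, -0.001], [0.999, 0.037, 0.0], [0.0, -0.001, -1.0]]
force: [0.7, 0.4, 0.4]
width: 88.0
finger_force: 0.0
time_s: 4.53
tcp_pos: [597.6, -6.3, 43.7]
eef_rot: [[-0.038, 0.999, 0.0], [0.999, 0.038, 0.0], [0.0, 0.0, -1.0]]
force: [2.7, 0.4, 0.0]
width: 23.5
finger_force: 27.5
```

```bash
python3 -m crank '[{"dx":-0.4,"dy":0,"dz":0,"rx":0,"ry":0,"rz":0},{"dx":-0.4,"dy":0,"dz":0,"rx":0,"ry":0,"rz":0},{"dx":-0.4,"dy":0,"dz":0,"rx":0,"ry":0,"rz":0},{"dx":-0.4,"dy":0,"dz":0,"rx":0,"ry":0,"rz":0},{"dx":-0.4,"dy":0,"dz":0,"rx":0,"ry":0,"rz":0},{"dx":-0.4,"dy":0,"dz":0,"rx":0,"ry":0,"rz":0},{"dx":-0.4,"dy":0,"dz":0,"rx":0,"ry":0,"rz":0},{"dx":-0.4,"dy":0,"dz":0,"rx":0,"ry":0,"rz":0},{"dx":-0.4,"dy":0,"dz":0,"rx":0,"ry":0,"rz":0},{"dx":0,"dy":0,"dz":0,"rx":0,"ry":0,"rz":0}]'
python3 -m crank '[{"dx":-0.4,"dy":0,"dz":0,"rx":0,"ry":0,"rz":0},{"dx":-0.4,"dy":0,"dz":0,"rx":0,"ry":0,"rz":0},{"dx":-0.4,"dy":0,"dz":0,"rx":0,"ry":0,"rz":0},{"dx":-0.4,"dy":0,"dz":0,"rx":0,"ry":0,"rz":0},{"dx":-0.4,"dy":0,"dz":0,"rx":0,"ry":0,"rz":0},{"dx":-0.4,"dy":0,"dz":0,"rx":0,"ry":0,"rz":0},{"dx":-0.4,"dy":0,"dz":0,"rx":0,"ry":0,"rz":0},{"dx":-0.4,"dy":0,"dz":0,"rx":0,"ry":0,"rz":0},{"dx":0,"dy":0,"dz":0,"rx":0,"ry":0,"rz":0},{"dx":0,"dy":0,"dz":0,"rx":0,"ry":0,"rz":0}]'
```

```text
time_s: 5.37
tcp_pos: [602.3, -117.5, 43.7]
eef_rot: [[-0.036, 0.999, 0.002], [0.999, 0.036, -0.002], [-0.002, 0.002, -1.0]]
force: [6.2, -2.6, -4.3]
width: 23.4
finger_force: 35.0
time_s: 6.2
tcp_pos: [606.4, -212.5, 43.8]
eef_rot: [[-0.037, 0.999, 0.004], [0.999, 0.037, -0.002], [-0.002, 0.004, -1.0]]
force: [10.5, -2.5, -5.9]
width: 23.5
finger_force: 35.0
```

```bash
python3 -m crank '[{"dx":-0.1,"dy":0.02,"dz":0,"rx":0,"ry":0,"rz":0},{"dx":-0.1,"dy":0.02,"dz":0,"rx":0,"ry":0,"rz":0},{"dx":-0.1,"dy":0.02,"dz":0,"rx":0,"ry":0,"rz":0},{"dx":-0.1,"dy":0,"dz":0,"rx":0,"ry":0,"rz":0},{"dx":0,"dy":0,"dz":0,"rx":0,"ry":0,"rz":0},{"dx":0,"dy":0,"dz":0,"rx":0,"ry":0,"rz":0},{"dx":0,"dy":0,"dz":0,"rx":0,"ry":0,"rz":0},{"dx":0,"dy":0,"dz":0,"rx":0,"ry":0,"rz":0}]'
```

```text
time_s: 6.87
tcp_pos: [606.8, -221.1, 43.7]
eef_rot: [[-0.038, 0.999, -0.002], [0.999, 0.038, 0.003], [0.003, -0.002, -1.0]]
force: [-3.4, 9.4, 4.4]
width: 23.6
finger_force: 35.0
```

```bash
python3 -m crank '[{"dx":0,"dy":0,"dz":0,"rx":0,"ry":0,"rz":0},{"dx":0,"dy":0,"dz":0,"rx":0,"ry":0,"rz":-0.0006},{"dx":0,"dy":0,"dz":0,"rx":0,"ry":0,"rz":0},{"dx":0,"dy":0,"dz":0,"rx":0,"ry":0,"rz":0},{"dx":0,"dy":0,"dz":-0.7,"rx":0,"ry":0,"rz":0},{"dx":0,"dy":0,"dz":-0.7,"rx":0,"ry":0,"rz":0},{"dx":0,"dy":0,"dz":-0.7,"rx":0,"ry":0,"rz":0},{"dx":0,"dy":0,"dz":-0.7,"rx":0,"ry":0,"rz":0},{"dx":0,"dy":0,"dz":-0.7,"rx":0,"ry":0,"rz":0},{"dx":0,"dy":0,"dz":-0.7,"rx":0,"ry":0,"rz":0}]' 1
python3 -m crank '[{"dx":0.8,"dy":0,"dz":0,"rx":0,"ry":0,"rz":0},{"dx":0.8,"dy":0,"dz":0,"rx":0,"ry":0,"rz":0},{"dx":0.8,"dy":0,"dz":0,"rx":0,"ry":0,"rz":0},{"dx":0.8,"dy":0,"dz":0,"rx":0,"ry":0,"rz":0},{"dx":0,"dy":0,"dz":0,"rx":0,"ry":0,"rz":0},{"dx":0,"dy":0,"dz":0,"rx":0,"ry":0,"rz":0},{"dx":0,"dy":0,"dz":0,"rx":0,"ry":0,"rz":0}]'
python3 - <<'E'
from h import *
plan(601.7,-102,100,2.4)
c=cap('wrist'); w=cloud(c); cv2.imwrite('pics/w3.png',c['image']); np.savez('w3.npz',w=w,**c)
for nm,lo,hi,zr in [('red',(0,130,80),(6,255,255),(55,80)),('yel',(22,90,100),(35,255,255),(25,45)),('bluestrip',(100,60,80),(120,200,255),(28,45)),('white',(0,0,190),(180,50,255),(46,58))]:
  for b in blobs(c,w,lo,hi,zr,30):
    print(nm,b[0],b[1],b[2],w[b[3]].mean(0))
E
```

```text
time_s: 7.7
tcp_pos: [607.4, -222.4, 170.8]
eef_rot: [[-0.042, 0.999, 0.0], [0.999, 0.042, -0.0], [-0.0, 0.0, -1.0]]
force: [-0.1, -0.2, 0.0]
width: 87.0
finger_force: 0.0
time_s: 8.28
tcp_pos: [603.6, -127.0, 169.8]
eef_rot: [[-0.042, 0.999, 0.0], [0.999, 0.042, -0.001], [-0.001, 0.0, -1.0]]
force: [-0.1, 0.7, -0.1]
width: 88.4
finger_force: 0.0
tcp [ 603.6 -127.   169.8] yaw 2.39 tilt [ 0.    -0.001] w 88.4 F [-0.1  0.7 -0.1] t 8.3
  turn 0.01 deg rz -0.0  shift units [ 0.835 -0.03   2.325] rows>= 3
red 83 [312.831 366.229] [ 608.931 -216.265   65.226] [ 608.806 -216.317   65.278]
yel 490 [283.773 130.094] [584.47  -65.653  34.228] [584.089 -65.818  34.254]
yel 475 [339.796 130.063] [619.593 -64.943  34.269] [619.767 -64.328  34.245]
yel 393 [286.288 241.86 ] [ 587.626 -140.758   34.239] [ 587.45  -140.004   34.248]
yel 406 [338.448 240.85 ] [ 622.811 -137.22    34.247] [ 623.142 -137.812   34.239]
yel 679 [107.672 290.221] [ 460.781 -181.643   31.555] [ 460.528 -182.07    31.565]
bluestrip 83 [57.181 13.108] [447.731  -4.351  31.531] [446.775  -3.52   31.525]
bluestrip 573 [283.312  67.187] [583.028 -27.55   34.324] [582.984 -28.511  34.293]
bluestrip 443 [340.129  72.984] [617.955 -31.929  34.292] [617.982 -30.369  34.282]
bluestrip 232 [285.319 173.819] [585.723 -92.729  34.336] [585.712 -93.506  34.298]
white 818 [311.951 192.601] [ 603.521 -102.038   52.136] [ 603.572 -102.099   52.126]
```

View pics/w3.png

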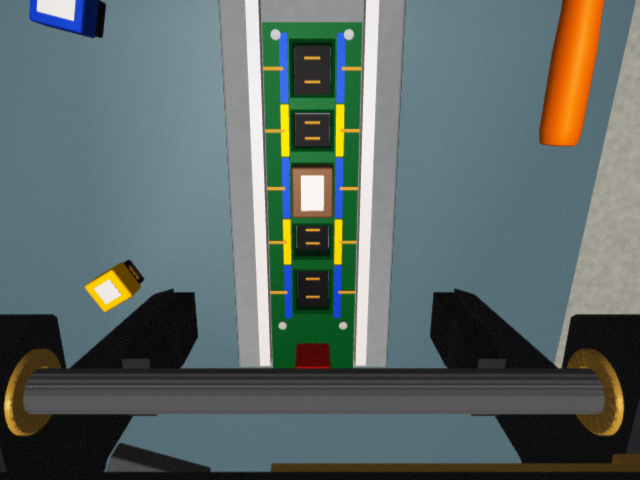

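The sled is fully out: the brown relay is at (312,192) in wide2, the other four sockets are empty, and the filter is at (112,287). Next I pull the old relay.

```bash
python3 -m crank '[{"dx":0.42,"dy":-0.03,"dz":0,"rx":0,"ry":0,"rz":0},{"dx":0.42,"dy":0,"dz":0.6,"rx":0,"ry":0,"rz":0},{"dx":0,"dy":0,"dz":0.8,"rx":0,"ry":0,"rz":0},{"dx":0,"dy":0,"dz":0.8,"rx":0,"ry":0,"rz":0},{"dx":0,"dy":0,"dz":0.8,"rx":0,"ry":0,"rz":0},{"dx":0,"dy":0,"dz":0.8,"rx":0,"ry":0,"rz":0},{"dx":0,"dy":0,"dz":0.5,"rx":0,"ry":0,"rz":0},{"dx":0,"dy":0,"dz":0.1,"rx":0,"ry":0,"rz":0},{"dx":0,"dy":0,"dz":0,"rx":0,"ry":0,"rz":0},{"dx":0,"dy":0,"dz":0,"rx":0,"ry":0,"rz":0}]' 1 40
python3 -m crank '[{"dx":0,"dy":0,"dz":0,"rx":0,"ry":0,"rz":0},{"dx":0,"dy":0,"dz":0,"rx":0,"ry":0,"rz":0},{"dx":0,"dy":0,"dz":0,"rx":0,"ry":0,"rz":0},{"dx":0,"dy":0,"dz":0,"rx":0,"ry":0,"rz":0},{"dx":0,"dy":0,"dz":0,"rx":0,"ry":0,"rz":0},{"dx":0,"dy":0,"dz":0,"rx":0,"ry":0,"rz":0},{"dx":0,"dy":0,"dz":0,"rx":0,"ry":0,"rz":0},{"dx":0,"dy":0,"dz":0,"rx":0,"ry":0,"rz":0},{"dx":0,"dy":0,"dz":0,"rx":0,"ry":0,"rz":0},{"dx":0,"dy":0,"dz":0,"rx":0,"ry":0,"rz":0}]' 0 40
```

```text
time_s: 9.17
tcp_pos: [602.1, -101.2, 38.7]
eef_rot: [[-0.042, 0.999, 0.001], [0.999, 0.042, -0.0], [-0.001, 0.001, -1.0]]
force: [0.5, -0.1, 0.3]
width: 87.8
finger_force: 0.0
time_s: 10.0
tcp_pos: [601.6, -101.0, 37.7]
eef_rot: [[-0.042, 0.999, 0.0], [0.999, 0.042, -0.0], [-0.0, 0.0, -1.0]]
force: [0.0, 0.6, 0.3]
width: 25.3
finger_force: 40.0
```

```bash
python3 -m crank '[{"dx":0,"dy":0,"dz":-0.3,"rx":0,"ry":0,"rz":0},{"dx":0,"dy":0,"dz":-0.3,"rx":0,"ry":0,"rz":0},{"dx":0,"dy":0,"dz":-0.6,"rx":0,"ry":0,"rz":0},{"dx":0,"dy":0,"dz":-0.8,"rx":0,"ry":0,"rz":0},{"dx":0,"dy":0,"dz":-0.8,"rx":0,"ry":0,"rz":0},{"dx":0,"dy":0,"dz":-0.8,"rx":0,"ry":0,"rz":0},{"dx":0,"dy":0,"dz":-0.6,"rx":0,"ry":0,"rz":0},{"dx":0,"dy":0,"dz":0,"rx":0,"ry":0,"rz":0}]'
python3 -m crank '[{"dx":0.86,"dy":-0.145,"dz":0,"rx":0,"ry":0,"rz":0},{"dx":0.86,"dy":-0.145,"dz":0,"rx":0,"ry":0,"rz":0},{"dx":0.86,"dy":-0.145,"dz":0,"rx":0,"ry":0,"rz":0},{"dx":0.86,"dy":-0.145,"dz":0,"rx":0,"ry":0,"rz":0},{"dx":0.86,"dy":-0.145,"dz":0,"rx":0,"ry":0,"rz":0},{"dx":0.86,"dy":-0.145,"dz":0,"rx":0,"ry":0,"rz":0},{"dx":0.86,"dy":-0.145,"dz":0,"rx":0,"ry":0,"rz":0},{"dx":0.86,"dy":-0.145,"dz":0,"rx":0,"ry":0,"rz":0},{"dx":0.86,"dy":-0.145,"dz":0,"rx":0,"ry":0,"rz":0},{"dx":0.86,"dy":-0.145,"dz":0,"rx":0,"ry":0,"rz":0}]'
python3 -m crank '[{"dx":0.86,"dy":-0.145,"dz":0,"rx":0,"ry":0,"rz":0},{"dx":0.86,"dy":-0.145,"dz":0,"rx":0,"ry":0,"rz":0},{"dx":0.86,"dy":-0.145,"dz":0,"rx":0,"ry":0,"rz":0},{"dx":0.86,"dy":-0.145,"dz":0,"rx":0,"ry":0,"rz":0},{"dx":0.86,"dy":-0.145,"dz":0,"rx":0,"ry":0,"rz":0},{"dx":0.86,"dy":-0.145,"dz":0,"rx":0,"ry":0,"rz":0},{"dx":0.86,"dy":-0.145,"dz":0,"rx":0,"ry":0,"rz":0},{"dx":0.86,"dy":-0.145,"dz":0,"rx":0,"ry":0,"rz":0},{"dx":0.86,"dy":-0.145,"dz":0,"rx":0,"ry":0,"rz":0},{"dx":0.86,"dy":-0.145,"dz":0,"rx":0,"ry":0,"rz":0}]'
python3 -m crank '[{"dx":0,"dy":0,"dz":0,"rx":0,"ry":0,"rz":0},{"dx":0,"dy":0,"dz":0,"rx":0,"ry":0,"rz":0}]'
```

```text
time_s: 10.67
tcp_pos: [603.1, -101.5, 168.8]
eef_rot: [[-0.042, 0.999, 0.007], [0.999, 0.042, -0.003], [-0.003, 0.007, -1.0]]
force: [0.5, -0.8, -1.0]
width: 25.4
finger_force: 40.0
time_s: 11.5
tcp_pos: [546.6, 156.1, 163.3]
eef_rot: [[-0.042, 0.999, -0.001], [0.999, 0.042, -0.0], [-0.0, -0.001, -1.0]]
force: [0.2, 0.0, 0.0]
width: 25.5
finger_force: 40.0
time_s: 12.33
tcp_pos: [492.3, 412.0, 163.2]
eef_rot: [[-0.042, 0.999, -0.001], [0.999, 0.042, -0.0], [-0.0, -0.001, -1.0]]
force: [1.0, 0.2, -0.6]
width: 25.7
finger_force: 40.0
time_s: 12.5
tcp_pos: [492.3, 411.5, 162.9]
eef_rot: [[-0.044, 0.999, -0.001], [0.999, 0.044, -0.001], [-0.001, -0.001, -1.0]]
force: [0.4, -0.3, -1.4]
width: 25.8
finger_force: 40.0
```

Still holding the module, so I lower it into the tray, release it, rise and check with the top camera.

```bash
python3 -m crank '[{"dx":0,"dy":0,"dz":0.8,"rx":0,"ry":0,"rz":0},{"dx":0,"dy":0,"dz":0.8,"rx":0,"ry":0,"rz":0},{"dx":0,"dy":0,"dz":0.8,"rx":0,"ry":0,"rz":0},{"dx":0,"dy":0,"dz":0.8,"rx":0,"ry":0,"rz":0},{"dx":0,"dy":0,"dz":0.6,"rx":0,"ry":0,"rz":0},{"dx":0,"dy":0,"dz":0.4,"rx":0,"ry":0,"rz":0},{"dx":0,"dy":0,"dz":0.2,"rx":0,"ry":0,"rz":0},{"dx":0,"dy":0,"dz":0,"rx":0,"ry":0,"rz":0},{"dx":0,"dy":0,"dz":0,"rx":0,"ry":0,"rz":0}]'
python3 -m crank '[{"dx":0,"dy":0,"dz":0,"rx":0,"ry":0,"rz":0},{"dx":0,"dy":0,"dz":0,"rx":0,"ry":0,"rz":0},{"dx":0,"dy":0,"dz":0,"rx":0,"ry":0,"rz":0},{"dx":0,"dy":0,"dz":0,"rx":0,"ry":0,"rz":0},{"dx":0,"dy":0,"dz":-0.4,"rx":0,"ry":0,"rz":0},{"dx":0,"dy":0,"dz":-0.8,"rx":0,"ry":0,"rz":0},{"dx":0,"dy":0,"dz":-0.9,"rx":0,"ry":0,"rz":0},{"dx":0,"dy":0,"dz":-0.9,"rx":0,"ry":0,"rz":0},{"dx":0,"dy":0,"dz":-0.9,"rx":0,"ry":0,"rz":0},{"dx":0,"dy":0,"dz":-0.9,"rx":0,"ry":0,"rz":0}]' 0.5
python3 -m crank '[{"dx":-0.9,"dy":0,"dz":-0.9,"rx":0,"ry":0,"rz":0},{"dx":-0.9,"dy":0,"dz":-0.9,"rx":0,"ry":0,"rz":0},{"dx":-0.9,"dy":0,"dz":0,"rx":0,"ry":0,"rz":0},{"dx":0,"dy":0,"dz":0,"rx":0,"ry":0,"rz":0}]' 1
python3 - <<'E'
from h import *
plan(466,-393,260,2.4)
c=cap('top'); w=cloud(c); cv2.imwrite('pics/top1.png',c['image'])
cw=cap('wrist'); ww=cloud(cw)
hsv=cv2.cvtColor(c['image'],cv2.COLOR_BGR2HSV)
for b in blobs(c,w,(0,0,190),(180,70,255),(15,45),8): print('white',b[0],b[1],b[2])
for b in blobs(cw,ww,(0,0,190),(180,70,255),(5,45),8): print('wrist white',b[0],b[1],b[2])
for nm,lo,hi in [('blue',(110,120,80),(130,255,255)),('yel',(20,90,120),(35,255,255))]:
  for b in blobs(c,w,lo,hi,(10,45),20): print(nm,b[0],b[1],b[2])
cv2.imwrite('pics/top1c.png',cv2.resize(c['image'][140:400,80:560],(800,433)))
E
```

```text
time_s: 13.25
tcp_pos: [493.5, 410.8, 32.6]
eef_rot: [[-0.042, 0.999, 0.001], [0.999, 0.042, 0.001], [0.001, 0.001, -1.0]]
force: [1.1, 0.5, -0.2]
width: 25.2
finger_force: 40.0
time_s: 14.08
tcp_pos: [492.8, 410.9, 178.3]
eef_rot: [[-0.042, 0.999, 0.001], [0.999, 0.042, 0.001], [0.0, 0.001, -1.0]]
force: [1.0, -1.4, -0.8]
width: 44.1
finger_force: 0.0
time_s: 14.42
tcp_pos: [497.3, 326.8, 232.8]
eef_rot: [[-0.039, 0.999, 0.004], [0.999, 0.039, 0.001], [0.0, 0.004, -1.0]]
force: [1.0, 0.5, -0.3]
width: 68.8
finger_force: 0.0
tcp [497.3 326.8 232.8] yaw 2.25 tilt [0.004 0.001] w 68.8 F [ 1.   0.5 -0.3] t 14.4
  turn 0.15 deg rz -0.0004  shift units [-23.929  -2.043  -0.924] rows>= 24
white 275 [134.375 200.127] [683.691 429.605  36.63 ]
white 332 [359.714 221.732] [ 637.844 -104.04    23.562]
white 15 [481.333 242.6  ] [ 590.58  -394.504   24.818]
white 352 [362.153 252.33 ] [ 564.324 -108.061   23.65 ]
white 63 [273.937 298.048] [454.366  94.862  32.245]
white 35 [394.057 297.429] [ 458.258 -182.457   31.316]
white 67 [314.418 302.716] [443.76    2.458  30.412]
wrist white 7449 [538.424  82.924] [663.464 429.788  37.372]
wrist white 588 [314.002 101.014] [496.372 410.212  36.175]
wrist white 216 [366.75  348.495] [554.028 193.282  23.731]
wrist white 270 [260.593 440.033] [457.232  95.359  32.121]
blue 20 [357.45 229.25] [617.917 -97.258  34.273]
blue 30 [359.767 243.5  ] [ 583.168 -104.727   33.907]
blue 29 [390.586 242.483] [ 586.86  -177.566   33.739]
blue 30 [327.733 244.5  ] [580.138 -28.29   34.446]
blue 79 [274.215 298.759] [452.194  92.924  31.349]
blue 75 [314.267 303.2  ] [443.588   2.377  31.07 ]
yel 50 [374.  228.5] [ 619.268 -138.29    34.057]
yel 51 [343.118 229.529] [616.531 -65.101  33.691]
yel 48 [374.812 243.312] [ 584.553 -140.063   33.748]
yel 49 [343.306 244.306] [581.621 -65.005  33.458]
yel 83 [393.554 297.843] [ 456.114 -180.277   30.669]
```

View pics/top1c.png

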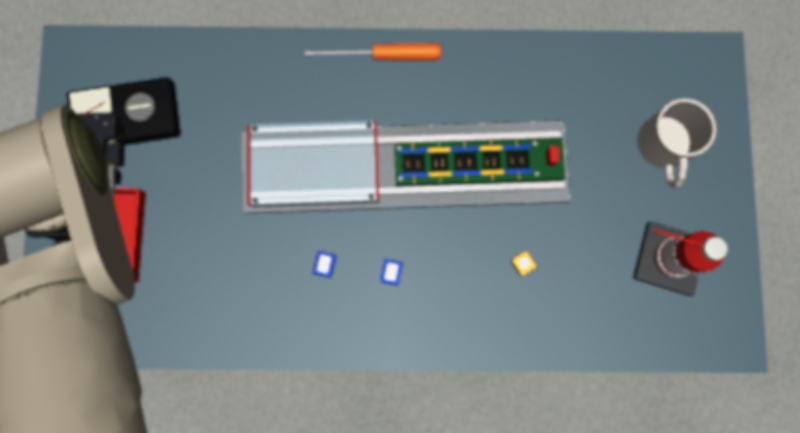

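The brown relay is upright in the tray. All five sockets are empty, and there are only two relays and one filter on the bench. Now the can.

```bash
python3 -m crank '[{"dx":-0.96,"dy":-0.08,"dz":0,"rx":0,"ry":0,"rz":-0.0004},{"dx":-0.96,"dy":-0.08,"dz":0,"rx":0,"ry":0,"rz":0},{"dx":-0.96,"dy":-0.08,"dz":0,"rx":0,"ry":0,"rz":0},{"dx":-0.96,"dy":-0.08,"dz":0,"rx":0,"ry":0,"rz":0},{"dx":-0.96,"dy":-0.08,"dz":0,"rx":0,"ry":0,"rz":0},{"dx":-0.96,"dy":-0.08,"dz":0,"rx":0,"ry":0,"rz":0},{"dx":-0.96,"dy":-0.08,"dz":0,"rx":0,"ry":0,"rz":0},{"dx":-0.96,"dy":-0.08,"dz":0,"rx":0,"ry":0,"rz":0},{"dx":-0.96,"dy":-0.08,"dz":0,"rx":0,"ry":0,"rz":0},{"dx":-0.96,"dy":-0.08,"dz":0,"rx":0,"ry":0,"rz":0}]' 0 20
python3 -m crank '[{"dx":-0.96,"dy":-0.08,"dz":0,"rx":0,"ry":0,"rz":0},{"dx":-0.96,"dy":-0.08,"dz":0,"rx":0,"ry":0,"rz":0},{"dx":-0.96,"dy":-0.08,"dz":0,"rx":0,"ry":0,"rz":0},{"dx":-0.96,"dy":-0.08,"dz":0,"rx":0,"ry":0,"rz":0},{"dx":-0.96,"dy":-0.08,"dz":0,"rx":0,"ry":0,"rz":0},{"dx":-0.96,"dy":-0.08,"dz":0,"rx":0,"ry":0,"rz":0},{"dx":-0.96,"dy":-0.08,"dz":0,"rx":0,"ry":0,"rz":0},{"dx":-0.96,"dy":-0.08,"dz":0,"rx":0,"ry":0,"rz":0},{"dx":-0.96,"dy":-0.08,"dz":0,"rx":0,"ry":0,"rz":0},{"dx":-0.96,"dy":-0.08,"dz":0,"rx":0,"ry":0,"rz":0}]'
python3 -m crank '[{"dx":-0.96,"dy":-0.08,"dz":0,"rx":0,"ry":0,"rz":0},{"dx":-0.96,"dy":-0.08,"dz":0,"rx":0,"ry":0,"rz":0},{"dx":-0.96,"dy":-0.08,"dz":0,"rx":0,"ry":0,"rz":0},{"dx":-0.7,"dy":-0.08,"dz":0,"rx":0,"ry":0,"rz":0},{"dx":0,"dy":0,"dz":0,"rx":0,"ry":0,"rz":0},{"dx":0,"dy":0,"dz":0,"rx":0,"ry":0,"rz":0}]'
python3 - <<'E'
from h import *
plan(467,-393.5,185,2.4)
c=cap('wrist'); w=cloud(c)
for b in blobs(c,w,(0,0,150),(180,60,255),(150,190),30): print('white',b[0],b[1],b[2],w[b[3]].mean(0))
E
```

```text
time_s: 15.35
tcp_pos: [485.1, 40.8, 229.7]
eef_rot: [[-0.046, 0.999, -0.0], [0.999, 0.046, 0.0], [0.0, -0.0, -1.0]]
force: [0.3, -0.1, -0.4]
width: 14.1
finger_force: 0.0
time_s: 16.18
tcp_pos: [474.4, -248.3, 229.6]
eef_rot: [[-0.046, 0.999, -0.0], [0.999, 0.046, 0.001], [0.001, -0.0, -1.0]]
force: [0.7, 0.2, 1.0]
width: 0.3
finger_force: 0.0
time_s: 16.68
tcp_pos: [469.6, -355.1, 229.1]
eef_rot: [[-0.044, 0.999, -0.001], [0.999, 0.044, 0.001], [0.001, -0.001, -1.0]]
force: [-0.0, 0.3, -0.0]
width: 0.3
finger_force: 0.0
tcp [ 469.6 -355.1  229.1] yaw 2.54 tilt [-0.001  0.001] w 0.3 F [-0.   0.3 -0. ] t 16.7
  turn -0.14 deg rz 0.0004  shift units [-1.278 -0.14   1.469] rows>= 2
```

```bash
python3 -m crank '[{"dx":-0.64,"dy":-0.07,"dz":0,"rx":0,"ry":0,"rz":0},{"dx":-0.64,"dy":-0.07,"dz":0,"rx":0,"ry":0,"rz":0},{"dx":0,"dy":0,"dz":0.5,"rx":0,"ry":0,"rz":0},{"dx":0,"dy":0,"dz":0.5,"rx":0,"ry":0,"rz":0},{"dx":0,"dy":0,"dz":0.4,"rx":0,"ry":0,"rz":0},{"dx":0,"dy":0,"dz":0.1,"rx":0,"ry":0,"rz":0},{"dx":0,"dy":0,"dz":0,"rx":0,"ry":0,"rz":0}]'
python3 -m crank '[{"dx":0,"dy":0,"dz":0.15,"rx":0,"ry":0,"rz":0},{"dx":0,"dy":0,"dz":0.1,"rx":0,"ry":0,"rz":0},{"dx":0,"dy":0,"dz":0.1,"rx":0,"ry":0,"rz":0},{"dx":0,"dy":0,"dz":0,"rx":0,"ry":0,"rz":0},{"dx":0,"dy":0,"dz":0,"rx":0,"ry":0,"rz":0}]'
```

```text
time_s: 17.32
tcp_pos: [467.2, -392.4, 184.3]
eef_rot: [[-0.046, 0.999, -0.001], [0.999, 0.046, 0.001], [0.001, -0.001, -1.0]]
force: [0.2, -0.9, -0.7]
width: 0.6
finger_force: 0.0
time_s: 17.73
tcp_pos: [467.3, -393.6, 175.1]
eef_rot: [[-0.045, 0.999, 0.002], [0.999, 0.045, -0.0], [-0.001, 0.002, -1.0]]
force: [1.8, 3.5, 5.7]
width: 0.5
finger_force: 2.8
```

```bash
python3 -m crank '[{"dx":0,"dy":0,"dz":0.1,"rx":0,"ry":0,"rz":0},{"dx":0,"dy":0,"dz":0.06,"rx":0,"ry":0,"rz":0},{"dx":0,"dy":0,"dz":0,"rx":0,"ry":0,"rz":0},{"dx":0,"dy":0,"dz":0,"rx":0,"ry":0,"rz":0},{"dx":0,"dy":0,"dz":0,"rx":0,"ry":0,"rz":0}]'
```

```text
time_s: 18.15
tcp_pos: [467.4, -393.8, 173.2]
eef_rot: [[-0.045, 0.999, 0.003], [0.999, 0.045, -0.002], [-0.003, 0.003, -1.0]]
force: [-4.2, 9.2, 23.5]
width: 0.7
finger_force: 11.7
```

The cap bottomed out at 23 N. I release it and go to the filter.

```bash
python3 -m crank '[{"dx":0,"dy":0,"dz":-0.3,"rx":0,"ry":0,"rz":0},{"dx":0,"dy":0,"dz":-0.6,"rx":0,"ry":0,"rz":0},{"dx":0,"dy":0,"dz":-0.6,"rx":0,"ry":0,"rz":0},{"dx":0,"dy":0,"dz":-0.4,"rx":0,"ry":0,"rz":0},{"dx":0.7,"dy":0,"dz":0,"rx":0,"ry":0,"rz":0.0004},{"dx":0.7,"dy":0,"dz":0,"rx":0,"ry":0,"rz":0},{"dx":0.7,"dy":0,"dz":0,"rx":0,"ry":0,"rz":0},{"dx":0.7,"dy":0,"dz":0,"rx":0,"ry":0,"rz":0},{"dx":0.7,"dy":0,"dz":0,"rx":0,"ry":0,"rz":0},{"dx":0.7,"dy":0,"dz":0,"rx":0,"ry":0,"rz":0}]' 0
python3 -m crank '[{"dx":0.7,"dy":0,"dz":0.5,"rx":0,"ry":0,"rz":0},{"dx":0.7,"dy":0,"dz":0.8,"rx":0,"ry":0,"rz":0},{"dx":0.7,"dy":0,"dz":0.8,"rx":0,"ry":0,"rz":0},{"dx":0,"dy":0,"dz":0.8,"rx":0,"ry":0,"rz":0},{"dx":0,"dy":0,"dz":0.5,"rx":0,"ry":0,"rz":0},{"dx":0,"dy":0,"dz":0,"rx":0,"ry":0,"rz":0},{"dx":0,"dy":0,"dz":0,"rx":0,"ry":0,"rz":0},{"dx":0,"dy":0,"dz":0,"rx":0,"ry":0,"rz":0}]' 1
cat >> h.py <<'E'
def mod(c,w,lo,hi,zlo=28,zhi=40,near=None):
    """housing-top pose from wrist view: colour ring + white patch inside"""
    s=manip.get_state(); Ty=np.array(s['eef_rot'])[:,1]
    hsv=cv2.cvtColor(c['image'],cv2.COLOR_BGR2HSV); m=cv2.inRange(hsv,lo,hi)
    m[~((w[...,2]>zlo)&(w[...,2]<zhi))]=0
    for k in cv2.findContours(m,cv2.RETR_EXTERNAL,cv2.CHAIN_APPROX_NONE)[0]:
        if cv2.contourArea(k)<150: continue
        P=np.array([atz(c,u,v,(zlo+zhi)/2)[:2] for u,v in k[:,0]],np.float32)
        r=cv2.minAreaRect(P); ctr=np.array(r[0])-1.95*Ty[:2]
        bb=cv2.boundingRect(k); print('mod px',bb,'centre(corr)',ctr.round(2),'size',np.round(r[1],1),'ang of first side',round(r[2],1))
E
python3 - <<'E'
from h import *
plan(458,-205,130,2.4)
c=cap('wrist'); w=cloud(c); cv2.imwrite('pics/w4.png',c['image']); np.savez('w4.npz',w=w,**c)
mod(c,w,(18,90,80),(35,255,255),30,34)
E
```

```text
time_s: 18.98
tcp_pos: [461.1, -267.1, 226.5]
eef_rot: [[-0.042, 0.999, -0.0], [0.999, 0.042, -0.0], [-0.0, -0.0, -1.0]]
force: [0.1, -0.5, -0.6]
width: 0.6
finger_force: 0.0
time_s: 19.65
tcp_pos: [459.2, -205.6, 125.5]
eef_rot: [[-0.042, 0.999, 0.001], [0.999, 0.042, -0.001], [-0.001, 0.001, -1.0]]
force: [0.4, -0.6, 0.1]
width: 51.6
finger_force: 0.0
tcp [ 459.2 -205.6  125.5] yaw 2.4 tilt [ 0.001 -0.001] w 51.6 F [ 0.4 -0.6  0.1] t 19.6
  turn 0.0 deg rz -0.0  shift units [ 0.022 -0.038 -0.149] rows>= 1
mod px (285, 174, 58, 57) centre(corr) [ 458.32 -182.38] size [25.8 23.9] ang of first side 33.3
```

View pics/w4.png

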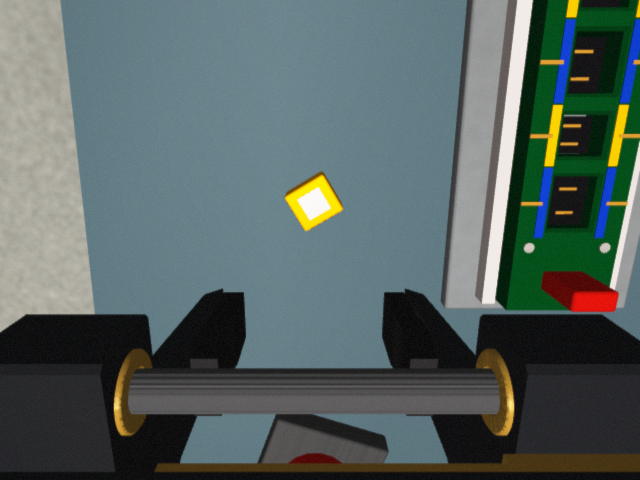

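The filter is at (314,202), 26 mm side at 33°. I turn the tool to match and measure again in the grasp orientation.

```bash
python3 -m crank '[{"dx":0,"dy":0,"dz":0,"rx":0,"ry":0,"rz":-0.0172},{"dx":0,"dy":0,"dz":0,"rx":0,"ry":0,"rz":-0.0172},{"dx":0,"dy":0,"dz":0,"rx":0,"ry":0,"rz":-0.0172},{"dx":0,"dy":0,"dz":0,"rx":0,"ry":0,"rz":-0.0172},{"dx":0,"dy":0,"dz":0,"rx":0,"ry":0,"rz":-0.0172},{"dx":-0.1,"dy":0.4,"dz":0,"rx":0,"ry":0,"rz":0},{"dx":0,"dy":0,"dz":0,"rx":0,"ry":0,"rz":0},{"dx":0,"dy":0,"dz":0,"rx":0,"ry":0,"rz":0},{"dx":0,"dy":0,"dz":0,"rx":0,"ry":0,"rz":0}]' 1
python3 - <<'E'
from h import *
c=cap('wrist'); w=cloud(c); mod(c,w,(18,90,80),(35,255,255),30,34)
plan(458.3,-182.4,15.5,33.3)
E
```

```text
time_s: 20.45
tcp_pos: [470.3, -201.2, 124.8]
eef_rot: [[-0.55, 0.835, 0.0], [0.835, 0.55, -0.0], [-0.001, 0.0, -1.0]]
force: [-0.1, 0.4, -0.3]
width: 88.0
finger_force: 0.0
mod px (292, 184, 46, 42) centre(corr) [ 458.39 -183.48] size [25.8 23.7] ang of first side 33.3
tcp [ 470.2 -201.2  124.7] yaw 33.34 tilt [ 0. -0.] w 88.1 F [0.2 0.5 0.6] t 20.5
  turn -0.04 deg rz 0.0001  shift units [0.742 0.013 3.641] rows>= 4
```

```bash
python3 -m crank '[{"dx":0.71,"dy":0,"dz":0,"rx":0,"ry":0,"rz":0},{"dx":0,"dy":0,"dz":0.8,"rx":0,"ry":0,"rz":0},{"dx":0,"dy":0,"dz":0.8,"rx":0,"ry":0,"rz":0},{"dx":0,"dy":0,"dz":0.8,"rx":0,"ry":0,"rz":0},{"dx":0,"dy":0,"dz":0.8,"rx":0,"ry":0,"rz":0},{"dx":0,"dy":0,"dz":0.4,"rx":0,"ry":0,"rz":0},{"dx":0,"dy":0,"dz":0.05,"rx":0,"ry":0,"rz":0},{"dx":0,"dy":0,"dz":0,"rx":0,"ry":0,"rz":0},{"dx":0,"dy":0,"dz":0,"rx":0,"ry":0,"rz":0},{"dx":0,"dy":0,"dz":0,"rx":0,"ry":0,"rz":0}]' 1 40
python3 -m crank '[{"dx":0,"dy":0,"dz":0,"rx":0,"ry":0,"rz":0},{"dx":0,"dy":0,"dz":0,"rx":0,"ry":0,"rz":0},{"dx":0,"dy":0,"dz":0,"rx":0,"ry":0,"rz":0},{"dx":0,"dy":0,"dz":0,"rx":0,"ry":0,"rz":0},{"dx":0,"dy":0,"dz":0,"rx":0,"ry":0,"rz":0},{"dx":0,"dy":0,"dz":0,"rx":0,"ry":0,"rz":0},{"dx":0,"dy":0,"dz":0,"rx":0,"ry":0,"rz":0},{"dx":0,"dy":0,"dz":0,"rx":0,"ry":0,"rz":0},{"dx":0,"dy":0,"dz":0,"rx":0,"ry":0,"rz":0}]' 0 40
python3 -m crank '[{"dx":0,"dy":0,"dz":-0.3,"rx":0,"ry":0,"rz":0},{"dx":0,"dy":0,"dz":-0.7,"rx":0,"ry":0,"rz":0},{"dx":0,"dy":0,"dz":-0.9,"rx":0,"ry":0,"rz":0},{"dx":0,"dy":0,"dz":-0.9,"rx":0,"ry":0,"rz":0},{"dx":0,"dy":0,"dz":-0.8,"rx":0,"ry":0,"rz":0.0172},{"dx":0,"dy":0,"dz":0,"rx":0,"ry":0,"rz":0.0172},{"dx":0,"dy":0,"dz":0,"rx":0,"ry":0,"rz":0.0172},{"dx":0,"dy":0,"dz":0,"rx":0,"ry":0,"rz":0.0172},{"dx":0,"dy":0,"dz":0,"rx":0,"ry":0,"rz":0.0172},{"dx":0,"dy":0,"dz":0,"rx":0,"ry":0,"rz":0}]'
python3 - <<'E'
from h import *
plan(604.2,-162,125,2.4)
E
```

```text
time_s: 21.33
tcp_pos: [459.2, -183.6, 16.0]
eef_rot: [[-0.55, 0.835, 0.002], [0.835, 0.55, -0.001], [-0.002, 0.001, -1.0]]
force: [-0.0, -0.9, -0.3]
width: 88.1
finger_force: 0.0
time_s: 22.08
tcp_pos: [458.7, -183.2, 14.9]
eef_rot: [[-0.55, 0.835, 0.0], [0.835, 0.55, 0.0], [-0.0, 0.0, -1.0]]
force: [-1.0, 0.0, 0.1]
width: 30.4
finger_force: 0.0
time_s: 22.92
tcp_pos: [458.7, -183.1, 123.5]
eef_rot: [[-0.038, 0.999, 0.0], [0.999, 0.038, -0.0], [-0.0, 0.0, -1.0]]
force: [-0.8, -0.7, -0.0]
width: 25.3
finger_force: 39.9
tcp [ 458.7 -183.1  123.5] yaw 2.19 tilt [ 0. -0.] w 25.3 F [-0.8 -0.7 -0. ] t 22.9
  turn 0.21 deg rz -0.0006  shift units [ 0.5    4.876 -0.047] rows>= 5
```

```bash
python3 -m crank '[{"dx":0.1,"dy":0.8,"dz":0,"rx":0,"ry":0,"rz":-0.0006},{"dx":0.1,"dy":0.8,"dz":0,"rx":0,"ry":0,"rz":0},{"dx":0.1,"dy":0.82,"dz":0,"rx":0,"ry":0,"rz":0},{"dx":0.1,"dy":0.82,"dz":0,"rx":0,"ry":0,"rz":0},{"dx":0.1,"dy":0.82,"dz":0,"rx":0,"ry":0,"rz":0},{"dx":0,"dy":0.82,"dz":0,"rx":0,"ry":0,"rz":0},{"dx":0,"dy":0,"dz":0,"rx":0,"ry":0,"rz":0},{"dx":0,"dy":0,"dz":0,"rx":0,"ry":0,"rz":0},{"dx":0,"dy":0,"dz":0,"rx":0,"ry":0,"rz":0}]' 0 40
python3 - <<'E'
from h import *
plan(604.2,-162,125,2.4)
c=cap('wrist'); w=cloud(c); cv2.imwrite('pics/w5.png',c['image']); np.savez('w5.npz',w=w,**c)
for nm,lo,hi,zr in [('yel',(22,90,100),(35,255,255),(28,40)),('blue',(100,60,80),(125,255,255),(28,40)),('held',(18,90,80),(35,255,255),(100,190))]:
  for b in blobs(c,w,lo,hi,zr,100): 
    k=cv2.findContours(b[3].astype(np.uint8),0,1)[0][0][:,0]; print(nm,b[0],b[1],w[b[3]].mean(0), cv2.boundingRect(k))
E
```

```text
time_s: 23.67
tcp_pos: [603.5, -161.5, 122.9]
eef_rot: [[-0.048, 0.999, -0.001], [0.999, 0.048, 0.0], [0.0, -0.001, -1.0]]
force: [0.4, -0.9, -0.5]
width: 25.7
finger_force: 39.9
tcp [ 603.5 -161.5  122.9] yaw 2.73 tilt [-0.001  0.   ] w 25.7 F [ 0.4 -0.9 -0.5] t 23.7
  turn -0.33 deg rz 0.0009  shift units [-0.017  0.021 -0.071] rows>= 1
yel 763 [281.187  62.904] [584.346 -65.801  34.251] (257, 29, 31, 69)
yel 761 [350.545  62.782] [619.658 -64.071  34.259] (344, 29, 31, 69)
yel 612 [282.81  205.668] [ 587.195 -139.791   34.201] (262, 177, 28, 58)
yel 611 [346.805 205.34 ] [ 622.835 -137.905   34.269] (341, 177, 27, 58)
blue 291 [280.742  13.742] [583.523 -43.082  34.23 ] (276, 0, 11, 28)
blue 283 [351.424  13.498] [618.472 -41.329  34.273] (346, 0, 12, 28)
blue 724 [282.735 136.073] [ 586.133 -102.089   34.334] (278, 99, 10, 77)
blue 739 [348.077 137.352] [ 620.973 -101.114   34.32 ] (343, 99, 12, 78)
blue 380 [284.253 256.366] [ 588.848 -169.443   34.301] (280, 235, 10, 46)
blue 384 [345.    256.943] [ 623.87  -168.12    34.352] (340, 236, 11, 47)
held 4319 [313.528 316.631] [ 605.186 -157.621  133.752] (275, 281, 77, 80)
```

View pics/w5.png

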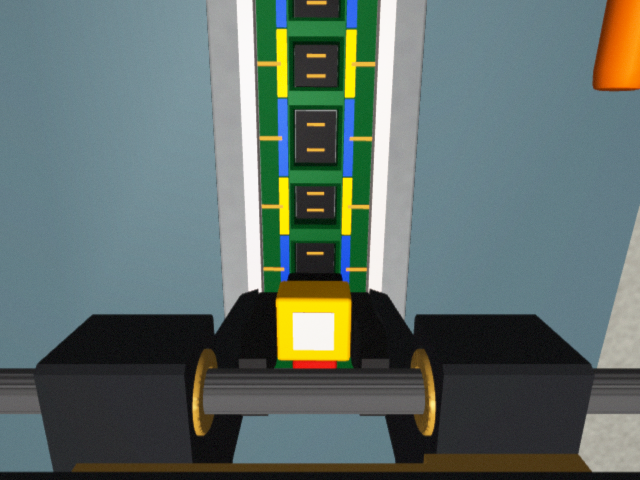

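The view shows the filter held squarely, patch at (313,331), with narrow1 at (316,205) ahead. I measure the module-to-socket offset directly.

```bash
cat >> h.py <<'E'
def held(c,w,sock_pts,z=34):
    s=manip.get_state(); R=np.array(s['eef_rot']); p=np.array(s['tcp_pos'])
    hsv=cv2.cvtColor(c['image'],cv2.COLOR_BGR2HSV); m=cv2.inRange(hsv,(0,0,170),(180,60,255)); m[:280]=0; m[:,:250]=0; m[:,380:]=0
    m[~(w[...,2]>p[2]-15)]=0
    k=max(cv2.findContours(m,0,1)[0],key=cv2.contourArea); mm=np.zeros_like(m); cv2.drawContours(mm,[k],-1,1,-1)
    zt=np.median(w[mm>0][:,2]); P=np.array([atz(c,u,v,zt)[:2] for u,v in k[:,0]],np.float32); r=cv2.minAreaRect(P)
    ctr=np.array(r[0]); off=R.T@(np.r_[ctr,zt]-p)
    print('held top z',round(zt,1),'centre',ctr.round(2),'patch',np.round(r[1],1),'ang',round(r[2],1),'in tool',off.round(2),'bottom above/below tcp',round(zt-32-p[2],1))
    S=np.mean(sock_pts,0); d=R.T@np.r_[S[:2]-ctr,0]; print('socket',S.round(2),'shift units',(d/30).round(3)); return S
E
python3 - <<'E'
from h import *
c=dict(np.load('w5.npz')); w=c['w']
held(c,w,[[587.195,-139.791],[622.835,-137.905]])
# black recess outline of narrow1
g=c['image'].max(2); m=(g<75).astype(np.uint8); m[:,:285]=0; m[:,345:]=0; m[:170]=0; m[235:]=0
k=max(cv2.findContours(m,0,1)[0],key=cv2.contourArea); print(cv2.boundingRect(k))
P=np.array([atz(c,u,v,34)[:2] for u,v in k[:,0]],np.float32); print(cv2.minAreaRect(P))
E
```

```text
held top z nan centre [nan nan] patch [0. 0.] ang 0.0 in tool [nan nan nan] bottom above/below tcp nan
socket [ 605.02 -138.85] shift units [nan nan nan]
(291, 184, 50, 45)
((605.2578735351562, -139.17381286621094), (27.147857666015625, 25.118085861206055), 2.150834560394287)
```

```bash
sed -i 's/zt=np.median(/zt=np.nanmedian(/; s/m\[~(w\[...,2\]>p\[2\]-15)\]=0/m[w[...,2]<p[2]-15]=0/' h.py
python3 - <<'E'
from h import *
c=dict(np.load('w5.npz')); w=c['w']
held(c,w,[[587.195,-139.791],[622.835,-137.905]])
print(w[300:360:10,313,2], w[331,295:335:8,2])
E
```

```text
held top z 136.5 centre [ 605.21 -161.8 ] patch [13.9 13.7] ang 2.7 in tool [ -0.21   1.75 -13.41] bottom above/below tcp -18.6
socket [ 605.02 -138.85] shift units [0.765 0.029 0.   ]
[136.22  136.074 136.437 135.443 136.513 136.256] [137.427 136.543 136.55      nan 136.522]
```

```bash
python3 -m crank '[{"dx":0.38,"dy":0.015,"dz":0,"rx":0,"ry":0,"rz":0},{"dx":0.38,"dy":0.015,"dz":0,"rx":0,"ry":0,"rz":0},{"dx":0,"dy":0,"dz":0.6,"rx":0,"ry":0,"rz":0},{"dx":0,"dy":0,"dz":0.8,"rx":0,"ry":0,"rz":0},{"dx":0,"dy":0,"dz":0.6,"rx":0,"ry":0,"rz":0},{"dx":0,"dy":0,"dz":0.15,"rx":0,"ry":0,"rz":0},{"dx":0,"dy":0,"dz":0,"rx":0,"ry":0,"rz":0},{"dx":0,"dy":0,"dz":0,"rx":0,"ry":0,"rz":0},{"dx":0,"dy":0,"dz":0,"rx":0,"ry":0,"rz":0}]' 0 40
python3 - <<'E'
from h import *
plan(603.3,-138.7,58,2.4)
c=cap('wrist'); w=cloud(c); np.savez('w6.npz',w=w,**c)
for b in blobs(c,w,(22,90,100),(35,255,255),(28,40),100): print(b[0],b[1],w[b[3]].mean(0))
held(c,w,[[605.1,-139,34]])
E
```

```text
time_s: 24.47
tcp_pos: [604.7, -138.8, 59.9]
eef_rot: [[-0.046, 0.999, 0.002], [0.999, 0.046, -0.001], [-0.001, 0.002, -1.0]]
force: [0.4, 0.5, 0.2]
width: 25.5
finger_force: 39.9
tcp [ 604.7 -138.8   59.9] yaw 2.64 tilt [ 0.002 -0.001] w 25.5 F [0.4 0.5 0.2] t 24.5
  turn -0.24 deg rz 0.0007  shift units [ 0.004 -0.048  0.065] rows>= 1
1268 [263.956 105.751] [584.302 -65.453  34.285]
1291 [356.161 106.556] [619.553 -64.134  34.278]
507 [268.905 270.927] [ 587.31  -132.461   34.258]
463 [351.562 269.635] [ 622.467 -130.301   34.257]
held top z 73.5 centre [ 606.35 -139.01] patch [13.9 13.7] ang 2.5 in tool [ -0.29   1.67 -13.67] bottom above/below tcp -18.3
socket [ 605.1 -139.    34. ] shift units [ 0.002 -0.042 -0.   ]
```

```bash
python3 -m crank '[{"dx":0,"dy":-0.04,"dz":0,"rx":0,"ry":0,"rz":0.0005},{"dx":0,"dy":0,"dz":0,"rx":0,"ry":0,"rz":0},{"dx":0,"dy":0,"dz":0.1,"rx":0,"ry":0,"rz":0},{"dx":0,"dy":0,"dz":0.1,"rx":0,"ry":0,"rz":0},{"dx":0,"dy":0,"dz":0.1,"rx":0,"ry":0,"rz":0},{"dx":0,"dy":0,"dz":0.1,"rx":0,"ry":0,"rz":0},{"dx":0,"dy":0,"dz":0,"rx":0,"ry":0,"rz":0},{"dx":0,"dy":0,"dz":0,"rx":0,"ry":0,"rz":0}]' 0 40
```

```text
time_s: 25.18
tcp_pos: [602.8, -138.8, 46.1]
eef_rot: [[-0.043, 0.999, -0.0], [0.999, 0.043, 0.0], [0.0, -0.0, -1.0]]
force: [0.1, 0.7, -0.1]
width: 25.6
finger_force: 39.9
```

It entered the recess freely. Now I press it home.

```bash
python3 -m crank '[{"dx":0,"dy":0,"dz":0.1,"rx":0,"ry":0,"rz":0},{"dx":0,"dy":0,"dz":0.1,"rx":0,"ry":0,"rz":0},{"dx":0,"dy":0,"dz":0.06,"rx":0,"ry":0,"rz":0},{"dx":0,"dy":0,"dz":0,"rx":0,"ry":0,"rz":0},{"dx":0,"dy":0,"dz":0,"rx":0,"ry":0,"rz":0}]' 0 40
```

```text
time_s: 25.6
tcp_pos: [602.9, -138.8, 38.7]
eef_rot: [[-0.043, 0.999, -0.0], [0.999, 0.043, 0.0], [0.0, -0.0, -1.0]]
force: [-1.2, -0.3, 2.1]
width: 25.5
finger_force: 39.9
```

```bash
python3 -m crank '[{"dx":0,"dy":0,"dz":0.05,"rx":0,"ry":0,"rz":0},{"dx":0,"dy":0,"dz":0,"rx":0,"ry":0,"rz":0},{"dx":0,"dy":0,"dz":0,"rx":0,"ry":0,"rz":0}]' 0 40
python3 - <<'E'
from h import *
c=cap('wrist'); w=cloud(c); held(c,w,[[605.1,-139,34]])
E
```

```text
time_s: 25.85
tcp_pos: [603.0, -138.9, 38.5]
eef_rot: [[-0.043, 0.999, 0.0], [0.999, 0.043, -0.0], [-0.0, 0.0, -1.0]]
force: [-5.4, 2.2, 13.1]
width: 25.4
finger_force: 39.9
held top z 52.1 centre [ 604.64 -139.12] patch [13.9 13.7] ang 2.4 in tool [ -0.34   1.64 -13.6 ] bottom above/below tcp -18.4
socket [ 605.1 -139.    34. ] shift units [0.003 0.015 0.   ]
```

Flush: the top is at 52.1 mm with 13 N on it. Next, relay A.

```bash
python3 -m crank '[{"dx":0,"dy":0,"dz":0,"rx":0,"ry":0,"rz":0},{"dx":0,"dy":0,"dz":0,"rx":0,"ry":0,"rz":0},{"dx":0,"dy":0,"dz":0,"rx":0,"ry":0,"rz":0},{"dx":0,"dy":0,"dz":0,"rx":0,"ry":0,"rz":0},{"dx":0,"dy":0,"dz":-0.5,"rx":0,"ry":0,"rz":0},{"dx":0,"dy":0,"dz":-0.7,"rx":0,"ry":0,"rz":0},{"dx":0,"dy":0,"dz":-0.9,"rx":0,"ry":0,"rz":0},{"dx":0,"dy":0,"dz":-0.9,"rx":0,"ry":0,"rz":0}]' 1
python3 -m crank '[{"dx":0.52,"dy":-0.63,"dz":0,"rx":0,"ry":0,"rz":0},{"dx":0.52,"dy":-0.63,"dz":0,"rx":0,"ry":0,"rz":0},{"dx":0.52,"dy":-0.63,"dz":0,"rx":0,"ry":0,"rz":0},{"dx":0.52,"dy":-0.63,"dz":0,"rx":0,"ry":0,"rz":0},{"dx":0.52,"dy":-0.63,"dz":0,"rx":0,"ry":0,"rz":0},{"dx":0.52,"dy":-0.63,"dz":0,"rx":0,"ry":0,"rz":0},{"dx":0.52,"dy":-0.63,"dz":0,"rx":0,"ry":0,"rz":0},{"dx":0.52,"dy":-0.63,"dz":0,"rx":0,"ry":0,"rz":0},{"dx":0,"dy":0,"dz":0,"rx":0,"ry":0,"rz":0},{"dx":0,"dy":0,"dz":0,"rx":0,"ry":0,"rz":0}]' 1
python3 - <<'E'
from h import *
plan(446,-20,125,2.4)
c=cap('wrist'); w=cloud(c); cv2.imwrite('pics/w7.png',c['image']); mod(c,w,(105,120,60),(130,255,255),30,34)
E
```

```text
time_s: 26.57
tcp_pos: [602.6, -138.7, 127.6]
eef_rot: [[-0.043, 0.999, -0.001], [0.999, 0.043, 0.001], [0.001, -0.001, -1.0]]
force: [0.3, 0.3, 0.9]
width: 76.7
finger_force: 0.0
time_s: 27.4
tcp_pos: [446.4, -20.3, 127.4]
eef_rot: [[-0.043, 0.999, 0.001], [0.999, 0.043, -0.0], [-0.0, 0.001, -1.0]]
force: [0.4, -0.1, -0.1]
width: 88.0
finger_force: 0.0
tcp [446.4 -20.3 127.4] yaw 2.49 tilt [ 0.001 -0.   ] w 88.0 F [ 0.4 -0.1 -0.1] t 27.4
  turn -0.09 deg rz 0.0002  shift units [ 0.01  -0.014  0.08 ] rows>= 1
mod px (281, 176, 64, 55) centre(corr) [444.79   2.18] size [25.9 31.7] ang of first side 78.4
mod px (305, 0, 71, 61) centre(corr) [454.95  94.69] size [25.9 31.7] ang of first side 77.8
```

```bash
python3 -m crank '[{"dx":0.57,"dy":0.69,"dz":0,"rx":0,"ry":0,"rz":0},{"dx":0,"dy":0,"dz":0,"rx":0,"ry":0,"rz":-0.0192},{"dx":0,"dy":0,"dz":0,"rx":0,"ry":0,"rz":-0.0192},{"dx":0,"dy":0,"dz":0,"rx":0,"ry":0,"rz":-0.0192},{"dx":0,"dy":0,"dz":0,"rx":0,"ry":0,"rz":-0.0192},{"dx":0,"dy":0,"dz":0,"rx":0,"ry":0,"rz":-0.0192},{"dx":0,"dy":0,"dz":0,"rx":0,"ry":0,"rz":-0.0192},{"dx":0,"dy":0,"dz":0,"rx":0,"ry":0,"rz":-0.0192},{"dx":0,"dy":0,"dz":0,"rx":0,"ry":0,"rz":-0.0192},{"dx":0,"dy":0,"dz":0,"rx":0,"ry":0,"rz":-0.0192}]' 1
python3 -m crank '[{"dx":0,"dy":0,"dz":0,"rx":0,"ry":0,"rz":-0.0192},{"dx":0,"dy":0,"dz":0,"rx":0,"ry":0,"rz":-0.0192},{"dx":0,"dy":0,"dz":0,"rx":0,"ry":0,"rz":0},{"dx":0,"dy":0,"dz":0,"rx":0,"ry":0,"rz":0},{"dx":0,"dy":0,"dz":0,"rx":0,"ry":0,"rz":0}]'
python3 - <<'E'
from h import *
c=cap('wrist'); w=cloud(c); mod(c,w,(105,120,60),(130,255,255),30,34)
plan(444.8,2.2,15.5,78.4)
E
```

```text
time_s: 28.28
tcp_pos: [467.4, -3.3, 127.0]
eef_rot: [[-0.906, 0.423, 0.0], [0.423, 0.906, -0.0], [-0.0, 0.0, -1.0]]
force: [0.4, -0.3, 0.3]
width: 88.3
finger_force: 0.0
time_s: 28.7
tcp_pos: [466.9, -2.9, 127.0]
eef_rot: [[-0.979, 0.204, 0.0], [0.204, 0.979, 0.0], [-0.0, 0.0, -1.0]]
force: [0.4, 0.6, -0.3]
width: 88.2
finger_force: 0.0
mod px (293, 176, 45, 55) centre(corr) [445.7   -0.02] size [25.6 31.4] ang of first side 78.2
mod px (454, 160, 52, 57) centre(corr) [456.08  92.55] size [26.1 31.9] ang of first side 77.5
tcp [466.8  -2.8 127. ] yaw 78.29 tilt [0. 0.] w 88.2 F [0.4 0.6 0.3] t 28.8
  turn 0.11 deg rz -0.0003  shift units [0.751 0.017 3.718] rows>= 4
```

```bash
sed -i 's/-1.95\*Ty\[:2\]/-np.array([1.9,0])/' h.py
python3 -m crank '[{"dx":0.76,"dy":0.005,"dz":0,"rx":0,"ry":0,"rz":0},{"dx":0,"dy":0,"dz":0.8,"rx":0,"ry":0,"rz":0},{"dx":0,"dy":0,"dz":0.8,"rx":0,"ry":0,"rz":0},{"dx":0,"dy":0,"dz":0.8,"rx":0,"ry":0,"rz":0},{"dx":0,"dy":0,"dz":0.8,"rx":0,"ry":0,"rz":0},{"dx":0,"dy":0,"dz":0.4,"rx":0,"ry":0,"rz":0},{"dx":0,"dy":0,"dz":0.1,"rx":0,"ry":0,"rz":0},{"dx":0,"dy":0,"dz":0,"rx":0,"ry":0,"rz":0},{"dx":0,"dy":0,"dz":0,"rx":0,"ry":0,"rz":0},{"dx":0,"dy":0,"dz":0,"rx":0,"ry":0,"rz":0}]' 1 40
python3 -m crank '[{"dx":0,"dy":0,"dz":0,"rx":0,"ry":0,"rz":0},{"dx":0,"dy":0,"dz":0,"rx":0,"ry":0,"rz":0},{"dx":0,"dy":0,"dz":0,"rx":0,"ry":0,"rz":0},{"dx":0,"dy":0,"dz":0,"rx":0,"ry":0,"rz":0},{"dx":0,"dy":0,"dz":0,"rx":0,"ry":0,"rz":0},{"dx":0,"dy":0,"dz":0,"rx":0,"ry":0,"rz":0},{"dx":0,"dy":0,"dz":0,"rx":0,"ry":0,"rz":0},{"dx":0,"dy":0,"dz":0,"rx":0,"ry":0,"rz":0},{"dx":0,"dy":0,"dz":0,"rx":0,"ry":0,"rz":0},{"dx":0,"dy":0,"dz":0,"rx":0,"ry":0,"rz":0}]' 0 40
python3 -m crank '[{"dx":0,"dy":0,"dz":0,"rx":0,"ry":0,"rz":0},{"dx":0,"dy":0,"dz":0,"rx":0,"ry":0,"rz":0},{"dx":0,"dy":0,"dz":0,"rx":0,"ry":0,"rz":0}]' 0 40
```

```text
time_s: 29.58
tcp_pos: [444.8, 1.9, 17.0]
eef_rot: [[-0.98, 0.2, 0.002], [0.2, 0.98, -0.0], [-0.002, -0.0, -1.0]]
force: [0.2, 0.0, -1.2]
width: 88.4
finger_force: 0.0
time_s: 30.42
tcp_pos: [444.2, 2.1, 16.1]
eef_rot: [[-0.98, 0.2, -0.0], [0.2, 0.98, 0.0], [0.0, 0.0, -1.0]]
force: [-0.4, 0.9, -0.4]
width: 25.5
finger_force: 40.0
time_s: 30.67
tcp_pos: [444.2, 2.1, 16.1]
eef_rot: [[-0.98, 0.2, -0.0], [0.2, 0.98, 0.0], [0.0, 0.0, -1.0]]
force: [0.4, -0.9, -0.1]
width: 25.8
finger_force: 40.0
```

```bash
python3 -m crank '[{"dx":0,"dy":0,"dz":-0.4,"rx":0,"ry":0,"rz":0},{"dx":0,"dy":0,"dz":-0.8,"rx":0,"ry":0,"rz":0},{"dx":0,"dy":0,"dz":-0.8,"rx":0,"ry":0,"rz":0},{"dx":0,"dy":0,"dz":-0.8,"rx":0,"ry":0,"rz":0.0192},{"dx":0,"dy":0,"dz":-0.8,"rx":0,"ry":0,"rz":0.0192},{"dx":0,"dy":0,"dz":0,"rx":0,"ry":0,"rz":0.0192},{"dx":0,"dy":0,"dz":0,"rx":0,"ry":0,"rz":0.0192},{"dx":0,"dy":0,"dz":0,"rx":0,"ry":0,"rz":0.0192},{"dx":0,"dy":0,"dz":0,"rx":0,"ry":0,"rz":0.0192},{"dx":0,"dy":0,"dz":0,"rx":0,"ry":0,"rz":0.0192}]' 0 40
python3 -m crank '[{"dx":0,"dy":0,"dz":0,"rx":0,"ry":0,"rz":0.0192},{"dx":0,"dy":0,"dz":0,"rx":0,"ry":0,"rz":0.0192},{"dx":0,"dy":0,"dz":0,"rx":0,"ry":0,"rz":0.0192},{"dx":0,"dy":0,"dz":0,"rx":0,"ry":0,"rz":0.0192},{"dx":-0.33,"dy":0.85,"dz":0,"rx":0,"ry":0,"rz":0},{"dx":-0.33,"dy":0.85,"dz":0,"rx":0,"ry":0,"rz":0},{"dx":-0.33,"dy":0.85,"dz":0,"rx":0,"ry":0,"rz":0},{"dx":-0.33,"dy":0.85,"dz":0,"rx":0,"ry":0,"rz":0},{"dx":-0.33,"dy":0.85,"dz":0,"rx":0,"ry":0,"rz":0},{"dx":-0.33,"dy":0.85,"dz":0,"rx":0,"ry":0,"rz":0}]'
python3 -m crank '[{"dx":0,"dy":0,"dz":0,"rx":0,"ry":0,"rz":0},{"dx":0,"dy":0,"dz":0,"rx":0,"ry":0,"rz":0},{"dx":0,"dy":0,"dz":0,"rx":0,"ry":0,"rz":0},{"dx":0,"dy":0,"dz":0,"rx":0,"ry":0,"rz":0}]'
cat >> h.py <<'E'
def strips(c,w):
    for nm,lo,hi in [('yel',(22,90,100),(35,255,255)),('blue',(100,60,80),(125,255,255))]:
        B=[b for b in blobs(c,w,lo,hi,(30,38),200)]
        for i,a in enumerate(B):
            for b in B[i+1:]:
                pa,pb=w[a[3]].mean(0),w[b[3]].mean(0); d=np.linalg.norm(pa-pb)
                if 30<d<40: print(nm,a[0],b[0],'mid',((pa+pb)/2).round(2),'rows',a[1][1].round(),'d',round(d,1))
E
python3 - <<'E'
from h import *
plan(599.6,-51,125,2.4)
c=cap('wrist'); w=cloud(c); cv2.imwrite('pics/w8.png',c['image']); np.savez('w8.npz',w=w,**c); strips(c,w); held(c,w,[[600.5,-28.1]])
E
```

```text
time_s: 31.5
tcp_pos: [444.1, 2.1, 124.1]
eef_rot: [[-0.496, 0.868, -0.0], [0.868, 0.496, 0.0], [0.0, -0.0, -1.0]]
force: [-0.4, -0.4, -1.2]
width: 25.8
finger_force: 40.0
time_s: 32.33
tcp_pos: [600.6, -51.1, 123.8]
eef_rot: [[-0.043, 0.999, -0.001], [0.999, 0.043, 0.0], [0.0, -0.001, -1.0]]
force: [0.1, -0.8, 0.8]
width: 25.6
finger_force: 40.0
time_s: 32.67
tcp_pos: [598.8, -50.3, 124.1]
eef_rot: [[-0.043, 0.999, -0.001], [0.999, 0.043, 0.0], [0.0, -0.001, -1.0]]
force: [0.2, 0.6, 0.1]
width: 26.1
finger_force: 40.0
tcp [598.8 -50.3 124.1] yaw 2.46 tilt [-0.001  0.   ] w 26.1 F [0.2 0.6 0.1] t 32.7
  turn -0.06 deg rz 0.0002  shift units [-0.025  0.026 -0.029] rows>= 1
yel 307 318 mid [601.67 -58.67  34.27] rows 257.0 d 36.0
blue 623 625 mid [600.35 -27.93  34.32] rows 206.0 d 34.8
blue 302 299 mid [ 606.88 -180.66   34.35] rows 434.0 d 34.9
held top z 140.2 centre [600.61 -51.66] patch [13.9 21.8] ang 2.4 in tool [ -1.41   1.66 -15.86] bottom above/below tcp -16.1
socket [600.5 -28.1] shift units [0.785 0.03  0.   ]
```

View pics/w8.png

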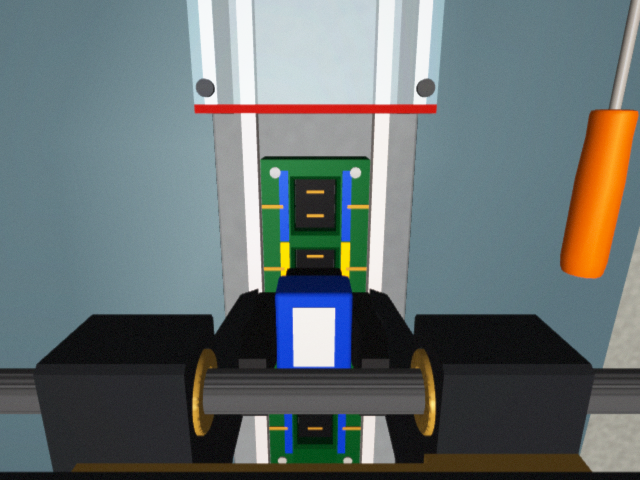

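The relay is held squarely (patch at (314,337)), with wide3 ahead at (315,204).

```bash
python3 -m crank '[{"dx":0.39,"dy":0.013,"dz":0,"rx":0,"ry":0,"rz":0},{"dx":0.39,"dy":0.013,"dz":0,"rx":0,"ry":0,"rz":0},{"dx":0,"dy":0,"dz":0.6,"rx":0,"ry":0,"rz":0},{"dx":0,"dy":0,"dz":0.8,"rx":0,"ry":0,"rz":0},{"dx":0,"dy":0,"dz":0.6,"rx":0,"ry":0,"rz":0},{"dx":0,"dy":0,"dz":0.27,"rx":0,"ry":0,"rz":0},{"dx":0,"dy":0,"dz":0,"rx":0,"ry":0,"rz":0},{"dx":0,"dy":0,"dz":0,"rx":0,"ry":0,"rz":0},{"dx":0,"dy":0,"dz":0,"rx":0,"ry":0,"rz":0},{"dx":0,"dy":0,"dz":0,"rx":0,"ry":0,"rz":0}]' 0 40
python3 - <<'E'
from h import *
plan(598.5,-26.5,56,2.4)
c=cap('wrist'); w=cloud(c); strips(c,w); held(c,w,[[600.4,-28.0]])
E
```

```text
time_s: 33.55
tcp_pos: [600.0, -27.3, 57.3]
eef_rot: [[-0.043, 0.999, 0.002], [0.999, 0.043, -0.0], [-0.001, 0.002, -1.0]]
force: [-0.5, -0.7, 0.6]
width: 26.0
finger_force: 40.0
tcp [600.  -27.3  57.3] yaw 2.45 tilt [ 0.002 -0.001] w 26.0 F [-0.5 -0.7  0.6] t 33.5
  turn -0.05 deg rz 0.0001  shift units [ 0.028 -0.048  0.044] rows>= 1
blue 535 462 mid [599.98 -17.45  34.29] rows 268.0 d 35.0
blue 515 516 mid [ 603.53 -103.32   34.33] rows 438.0 d 34.8
held top z 73.3 centre [601.73 -28.44] patch [13.9 21.5] ang 2.3 in tool [ -1.19   1.85 -16.18] bottom above/below tcp -15.8
socket [600.4 -28. ] shift units [ 0.016 -0.044 -0.   ]
```

```bash
python3 -m crank '[{"dx":0.012,"dy":-0.025,"dz":0,"rx":0,"ry":0,"rz":0},{"dx":0,"dy":0,"dz":0,"rx":0,"ry":0,"rz":0},{"dx":0,"dy":0,"dz":0,"rx":0,"ry":0,"rz":0},{"dx":0,"dy":0,"dz":0,"rx":0,"ry":0,"rz":0}]' 0 40
python3 - <<'E'
from h import *
c=cap('wrist'); w=cloud(c); held(c,w,[[600.4,-28.0]])
E
```

```text
time_s: 33.93
tcp_pos: [598.6, -27.0, 56.2]
eef_rot: [[-0.043, 0.999, 0.0], [0.999, 0.043, -0.0], [-0.0, 0.0, -1.0]]
force: [0.4, 0.2, -0.3]
width: 25.8
finger_force: 40.0
held top z 72.1 centre [600.41 -28.18] patch [13.9 21.5] ang 2.4 in tool [ -1.23   1.74 -16.03] bottom above/below tcp -16.0
socket [600.4 -28. ] shift units [ 0.006 -0.    -0.   ]
```

```bash
python3 -m crank '[{"dx":0.006,"dy":0,"dz":0.1,"rx":0,"ry":0,"rz":0},{"dx":0,"dy":0,"dz":0.1,"rx":0,"ry":0,"rz":0},{"dx":0,"dy":0,"dz":0.1,"rx":0,"ry":0,"rz":0},{"dx":0,"dy":0,"dz":0.1,"rx":0,"ry":0,"rz":0},{"dx":0,"dy":0,"dz":0,"rx":0,"ry":0,"rz":0},{"dx":0,"dy":0,"dz":0,"rx":0,"ry":0,"rz":0}]' 0 40
python3 -m crank '[{"dx":0,"dy":0,"dz":0.1,"rx":0,"ry":0,"rz":0},{"dx":0,"dy":0,"dz":0.1,"rx":0,"ry":0,"rz":0},{"dx":0,"dy":0,"dz":0.08,"rx":0,"ry":0,"rz":0},{"dx":0,"dy":0,"dz":0.04,"rx":0,"ry":0,"rz":0},{"dx":0,"dy":0,"dz":0,"rx":0,"ry":0,"rz":0},{"dx":0,"dy":0,"dz":0,"rx":0,"ry":0,"rz":0}]' 0 40
python3 - <<'E'
from h import *
c=cap('wrist'); w=cloud(c); held(c,w,[[600.4,-28.0]])
E
```

```text
time_s: 34.48
tcp_pos: [598.5, -26.8, 43.7]
eef_rot: [[-0.043, 0.999, -0.001], [0.999, 0.043, 0.0], [0.0, -0.001, -1.0]]
force: [-0.1, -0.6, -0.7]
width: 25.7
finger_force: 40.0
time_s: 34.98
tcp_pos: [599.0, -26.9, 36.0]
eef_rot: [[-0.043, 0.999, 0.001], [0.999, 0.043, -0.0], [-0.001, 0.001, -1.0]]
force: [-4.5, 0.8, 14.5]
width: 25.8
finger_force: 40.0
held top z 52.0 centre [600.8  -28.01] patch [13.8 21.6] ang 1.7 in tool [ -1.22   1.77 -16.05] bottom above/below tcp -15.9
socket [600.4 -28. ] shift units [ 0.001 -0.013 -0.   ]
```

Flush: the top is at 52.0 mm. Now relay B.

```bash
python3 -m crank '[{"dx":0,"dy":0,"dz":0,"rx":0,"ry":0,"rz":0},{"dx":0,"dy":0,"dz":0,"rx":0,"ry":0,"rz":0},{"dx":0,"dy":0,"dz":0,"rx":0,"ry":0,"rz":0},{"dx":0,"dy":0,"dz":0,"rx":0,"ry":0,"rz":0},{"dx":0,"dy":0,"dz":-0.5,"rx":0,"ry":0,"rz":0},{"dx":0,"dy":0,"dz":-0.8,"rx":0,"ry":0,"rz":0},{"dx":0,"dy":0,"dz":-0.9,"rx":0,"ry":0,"rz":0},{"dx":0,"dy":0,"dz":-0.9,"rx":0,"ry":0,"rz":0},{"dx":0.677,"dy":-0.65,"dz":0,"rx":0,"ry":0,"rz":0},{"dx":0.677,"dy":-0.65,"dz":0,"rx":0,"ry":0,"rz":0}]' 1
python3 -m crank '[{"dx":0.677,"dy":-0.65,"dz":0,"rx":0,"ry":0,"rz":0},{"dx":0.677,"dy":-0.65,"dz":0,"rx":0,"ry":0,"rz":0},{"dx":0.677,"dy":-0.65,"dz":0,"rx":0,"ry":0,"rz":0},{"dx":0.677,"dy":-0.65,"dz":0,"rx":0,"ry":0,"rz":0},{"dx":0,"dy":0,"dz":0,"rx":0,"ry":0,"rz":-0.019},{"dx":0,"dy":0,"dz":0,"rx":0,"ry":0,"rz":-0.019},{"dx":0,"dy":0,"dz":0,"rx":0,"ry":0,"rz":-0.019},{"dx":0,"dy":0,"dz":0,"rx":0,"ry":0,"rz":-0.019},{"dx":0,"dy":0,"dz":0,"rx":0,"ry":0,"rz":-0.019},{"dx":0,"dy":0,"dz":0,"rx":0,"ry":0,"rz":-0.019}]'
python3 -m crank '[{"dx":0,"dy":0,"dz":0,"rx":0,"ry":0,"rz":-0.019},{"dx":0,"dy":0,"dz":0,"rx":0,"ry":0,"rz":-0.019},{"dx":0,"dy":0,"dz":0,"rx":0,"ry":0,"rz":-0.019},{"dx":0,"dy":0,"dz":0,"rx":0,"ry":0,"rz":-0.019},{"dx":0,"dy":0,"dz":0,"rx":0,"ry":0,"rz":-0.019},{"dx":0,"dy":0,"dz":0,"rx":0,"ry":0,"rz":0},{"dx":0,"dy":0,"dz":0,"rx":0,"ry":0,"rz":0},{"dx":0,"dy":0,"dz":0,"rx":0,"ry":0,"rz":0}]'
python3 - <<'E'
from h import *
c=cap('wrist'); w=cloud(c); cv2.imwrite('pics/w9.png',c['image']); mod(c,w,(105,120,60),(130,255,255),30,34)
plan(454.7,94.5,16,77.7)
E
```

```text
time_s: 35.87
tcp_pos: [557.9, 11.9, 128.2]
eef_rot: [[-0.041, 0.999, 0.002], [0.999, 0.041, -0.0], [-0.001, 0.002, -1.0]]
force: [0.7, 0.5, -0.9]
width: 87.9
finger_force: 0.0
time_s: 36.7
tcp_pos: [476.1, 90.0, 127.0]
eef_rot: [[-0.692, 0.721, -0.001], [0.721, 0.692, 0.0], [0.001, -0.001, -1.0]]
force: [0.9, -1.1, -0.7]
width: 88.2
finger_force: 0.0
time_s: 37.37
tcp_pos: [476.3, 90.0, 127.2]
eef_rot: [[-0.976, 0.217, -0.0], [0.217, 0.976, 0.0], [0.0, -0.0, -1.0]]
force: [-0.3, -0.4, -1.1]
width: 88.2
finger_force: 0.0
mod px (293, 177, 46, 55) centre(corr) [454.37  95.26] size [25.8 31.5] ang of first side 77.5
tcp [476.4  90.  127.3] yaw 77.52 tilt [-0.  0.] w 88.4 F [-0.6 -0.3 -0.4] t 37.4
  turn 0.18 deg rz -0.0005  shift units [ 0.737 -0.006  3.71 ] rows>= 4
```

```bash
python3 -m crank '[{"dx":0.72,"dy":0,"dz":0,"rx":0,"ry":0,"rz":0},{"dx":0,"dy":0,"dz":0.8,"rx":0,"ry":0,"rz":0},{"dx":0,"dy":0,"dz":0.8,"rx":0,"ry":0,"rz":0},{"dx":0,"dy":0,"dz":0.8,"rx":0,"ry":0,"rz":0},{"dx":0,"dy":0,"dz":0.8,"rx":0,"ry":0,"rz":0},{"dx":0,"dy":0,"dz":0.4,"rx":0,"ry":0,"rz":0},{"dx":0,"dy":0,"dz":0.1,"rx":0,"ry":0,"rz":0},{"dx":0,"dy":0,"dz":0,"rx":0,"ry":0,"rz":0},{"dx":0,"dy":0,"dz":0,"rx":0,"ry":0,"rz":0},{"dx":0,"dy":0,"dz":0,"rx":0,"ry":0,"rz":0}]' 1 40
python3 -m crank '[{"dx":0,"dy":0,"dz":0,"rx":0,"ry":0,"rz":0},{"dx":0,"dy":0,"dz":0,"rx":0,"ry":0,"rz":0},{"dx":0,"dy":0,"dz":0,"rx":0,"ry":0,"rz":0},{"dx":0,"dy":0,"dz":0,"rx":0,"ry":0,"rz":0},{"dx":0,"dy":0,"dz":0,"rx":0,"ry":0,"rz":0},{"dx":0,"dy":0,"dz":0,"rx":0,"ry":0,"rz":0},{"dx":0,"dy":0,"dz":0,"rx":0,"ry":0,"rz":0},{"dx":0,"dy":0,"dz":0,"rx":0,"ry":0,"rz":0},{"dx":0,"dy":0,"dz":0,"rx":0,"ry":0,"rz":0},{"dx":0,"dy":0,"dz":0,"rx":0,"ry":0,"rz":0}]' 0 40
python3 -m crank '[{"dx":0,"dy":0,"dz":0,"rx":0,"ry":0,"rz":0},{"dx":0,"dy":0,"dz":0,"rx":0,"ry":0,"rz":0},{"dx":0,"dy":0,"dz":0,"rx":0,"ry":0,"rz":0}]' 0 40
```

```text
time_s: 38.25
tcp_pos: [456.0, 94.6, 17.4]
eef_rot: [[-0.977, 0.214, 0.002], [0.214, 0.977, -0.0], [-0.002, 0.0, -1.0]]
force: [1.4, 0.4, -0.1]
width: 88.0
finger_force: 0.0
time_s: 39.08
tcp_pos: [455.4, 94.6, 16.4]
eef_rot: [[-0.977, 0.213, 0.0], [0.213, 0.977, 0.0], [0.0, 0.0, -1.0]]
force: [-0.2, -0.6, -0.7]
width: 25.5
finger_force: 40.0
time_s: 39.33
tcp_pos: [455.4, 94.6, 16.4]
eef_rot: [[-0.977, 0.213, 0.0], [0.213, 0.977, 0.0], [-0.0, 0.0, -1.0]]
force: [0.6, 0.1, -0.6]
width: 25.7
finger_force: 40.0
```

```bash
python3 -m crank '[{"dx":0,"dy":0,"dz":-0.4,"rx":0,"ry":0,"rz":0},{"dx":0,"dy":0,"dz":-0.8,"rx":0,"ry":0,"rz":0},{"dx":0,"dy":0,"dz":-0.8,"rx":0,"ry":0,"rz":0},{"dx":0,"dy":0,"dz":-0.8,"rx":0,"ry":0,"rz":0.019},{"dx":0,"dy":0,"dz":-0.8,"rx":0,"ry":0,"rz":0.019},{"dx":0,"dy":0,"dz":0,"rx":0,"ry":0,"rz":0.019},{"dx":0,"dy":0,"dz":0,"rx":0,"ry":0,"rz":0.019},{"dx":0,"dy":0,"dz":0,"rx":0,"ry":0,"rz":0.019},{"dx":0,"dy":0,"dz":0,"rx":0,"ry":0,"rz":0.019},{"dx":0,"dy":0,"dz":0,"rx":0,"ry":0,"rz":0.019}]' 0 40
python3 -m crank '[{"dx":0,"dy":0,"dz":0,"rx":0,"ry":0,"rz":0.019},{"dx":0,"dy":0,"dz":0,"rx":0,"ry":0,"rz":0.019},{"dx":0,"dy":0,"dz":0,"rx":0,"ry":0,"rz":0.019},{"dx":0,"dy":0,"dz":0,"rx":0,"ry":0,"rz":0.019},{"dx":-0.75,"dy":0.46,"dz":0,"rx":0,"ry":0,"rz":0},{"dx":-0.75,"dy":0.46,"dz":0,"rx":0,"ry":0,"rz":0},{"dx":-0.75,"dy":0.46,"dz":0,"rx":0,"ry":0,"rz":0},{"dx":-0.75,"dy":0.46,"dz":0,"rx":0,"ry":0,"rz":0},{"dx":-0.75,"dy":0.46,"dz":0,"rx":0,"ry":0,"rz":0},{"dx":-0.75,"dy":0.46,"dz":0,"rx":0,"ry":0,"rz":0}]'
python3 -m crank '[{"dx":-0.75,"dy":0.46,"dz":0,"rx":0,"ry":0,"rz":0},{"dx":-0.75,"dy":0.46,"dz":0,"rx":0,"ry":0,"rz":0},{"dx":-0.75,"dy":0.46,"dz":0,"rx":0,"ry":0,"rz":0},{"dx":-0.75,"dy":0.46,"dz":0,"rx":0,"ry":0,"rz":0},{"dx":0,"dy":0,"dz":0,"rx":0,"ry":0,"rz":0},{"dx":0,"dy":0,"dz":0,"rx":0,"ry":0,"rz":0},{"dx":0,"dy":0,"dz":0,"rx":0,"ry":0,"rz":0},{"dx":0,"dy":0,"dz":0,"rx":0,"ry":0,"rz":0}]'
python3 - <<'E'
from h import *
plan(602.7,-125,125,2.4)
c=cap('wrist'); w=cloud(c); cv2.imwrite('pics/w10.png',c['image']); np.savez('w10.npz',w=w,**c); strips(c,w); held(c,w,[[603.6,-102]])
E
```

```text
time_s: 40.17
tcp_pos: [455.3, 94.6, 124.4]
eef_rot: [[-0.492, 0.871, -0.0], [0.871, 0.492, -0.0], [0.0, -0.0, -1.0]]
force: [-0.1, 0.2, -0.4]
width: 25.9
finger_force: 40.0
time_s: 41.0
tcp_pos: [544.3, -37.9, 124.3]
eef_rot: [[-0.043, 0.999, -0.0], [0.999, 0.043, 0.0], [0.0, -0.0, -1.0]]
force: [-0.0, 0.7, -0.5]
width: 25.6
finger_force: 40.0
time_s: 41.67
tcp_pos: [602.4, -123.4, 124.4]
eef_rot: [[-0.043, 0.999, -0.001], [0.999, 0.043, 0.0], [0.0, -0.001, -1.0]]
force: [-0.3, -0.8, 0.3]
width: 25.4
finger_force: 40.0
tcp [ 602.4 -123.4  124.4] yaw 2.49 tilt [-0.001  0.   ] w 25.4 F [-0.3 -0.8  0.3] t 41.7
  turn -0.09 deg rz 0.0003  shift units [-0.054  0.007 -0.02 ] rows>= 1
yel 667 679 mid [602.   -64.91  34.22] rows 139.0 d 35.8
yel 278 263 mid [ 604.57 -131.24   34.29] rows 257.0 d 35.8
blue 813 837 mid [600.36 -27.96  34.3 ] rows 66.0 d 34.8
blue 638 643 mid [ 603.51 -101.65   34.31] rows 207.0 d 34.9
held top z 140.1 centre [ 604.21 -123.43] patch [13.9 21.8] ang 2.5 in tool [ -0.11   1.7  -15.58] bottom above/below tcp -16.4
socket [ 603.6 -102. ] shift units [0.715 0.011 0.   ]
```

```bash
python3 -m crank '[{"dx":0.36,"dy":0.005,"dz":0,"rx":0,"ry":0,"rz":0},{"dx":0.36,"dy":0.005,"dz":0,"rx":0,"ry":0,"rz":0},{"dx":0,"dy":0,"dz":0.6,"rx":0,"ry":0,"rz":0},{"dx":0,"dy":0,"dz":0.8,"rx":0,"ry":0,"rz":0},{"dx":0,"dy":0,"dz":0.6,"rx":0,"ry":0,"rz":0},{"dx":0,"dy":0,"dz":0.25,"rx":0,"ry":0,"rz":0},{"dx":0,"dy":0,"dz":0,"rx":0,"ry":0,"rz":0},{"dx":0,"dy":0,"dz":0,"rx":0,"ry":0,"rz":0},{"dx":0,"dy":0,"dz":0,"rx":0,"ry":0,"rz":0},{"dx":0,"dy":0,"dz":0,"rx":0,"ry":0,"rz":0}]' 0 40
python3 -m crank '[{"dx":0,"dy":-0.01,"dz":0,"rx":0,"ry":0,"rz":0},{"dx":0,"dy":0,"dz":0,"rx":0,"ry":0,"rz":0},{"dx":0,"dy":0,"dz":0,"rx":0,"ry":0,"rz":0}]' 0 40
python3 - <<'E'
from h import *
plan(601.7,-102,56,2.4)
c=cap('wrist'); w=cloud(c); held(c,w,[[603.55,-101.9]])
E
```

```text
time_s: 42.55
tcp_pos: [602.8, -102.8, 58.2]
eef_rot: [[-0.043, 0.999, 0.002], [0.999, 0.043, -0.001], [-0.001, 0.002, -1.0]]
force: [-0.3, 0.9, -0.6]
width: 25.6
finger_force: 40.0
time_s: 42.8
tcp_pos: [602.0, -102.8, 57.3]
eef_rot: [[-0.043, 0.999, 0.0], [0.999, 0.043, -0.0], [-0.0, 0.0, -1.0]]
force: [0.3, 0.3, 0.2]
width: 25.8
finger_force: 40.0
tcp [ 602.  -102.8   57.3] yaw 2.44 tilt [ 0.001 -0.   ] w 25.8 F [0.3 0.3 0.2] t 42.8
  turn -0.04 deg rz 0.0001  shift units [ 0.028 -0.01   0.042] rows>= 1
held top z 72.9 centre [ 603.78 -102.87] patch [13.9 21.8] ang 2.4 in tool [ -0.12   1.78 -15.79] bottom above/below tcp -16.2
socket [ 603.55 -101.9 ] shift units [ 0.033 -0.006 -0.   ]
```

```bash
python3 -m crank '[{"dx":0.032,"dy":-0.006,"dz":0,"rx":0,"ry":0,"rz":0},{"dx":0,"dy":0,"dz":0.1,"rx":0,"ry":0,"rz":0},{"dx":0,"dy":0,"dz":0.1,"rx":0,"ry":0,"rz":0},{"dx":0,"dy":0,"dz":0.1,"rx":0,"ry":0,"rz":0},{"dx":0,"dy":0,"dz":0.1,"rx":0,"ry":0,"rz":0},{"dx":0,"dy":0,"dz":0,"rx":0,"ry":0,"rz":0},{"dx":0,"dy":0,"dz":0,"rx":0,"ry":0,"rz":0}]' 0 40
python3 -m crank '[{"dx":0,"dy":0,"dz":0.1,"rx":0,"ry":0,"rz":0},{"dx":0,"dy":0,"dz":0.1,"rx":0,"ry":0,"rz":0},{"dx":0,"dy":0,"dz":0.1,"rx":0,"ry":0,"rz":0},{"dx":0,"dy":0,"dz":0.05,"rx":0,"ry":0,"rz":0},{"dx":0,"dy":0,"dz":0,"rx":0,"ry":0,"rz":0},{"dx":0,"dy":0,"dz":0,"rx":0,"ry":0,"rz":0}]' 0 40
python3 - <<'E'
from h import *
c=cap('wrist'); w=cloud(c); held(c,w,[[603.55,-101.9]])
E
```

```text
time_s: 43.43
tcp_pos: [601.6, -101.8, 44.7]
eef_rot: [[-0.043, 0.999, -0.0], [0.999, 0.043, 0.0], [0.0, -0.0, -1.0]]
force: [0.3, 0.3, -0.0]
width: 25.5
finger_force: 40.0
time_s: 43.93
tcp_pos: [601.8, -101.9, 36.3]
eef_rot: [[-0.043, 0.999, 0.0], [0.999, 0.043, -0.0], [-0.0, 0.0, -1.0]]
force: [-8.6, 1.9, 16.5]
width: 25.7
finger_force: 40.0
held top z 52.0 centre [ 603.59 -101.85] patch [13.8 21.9] ang 1.7 in tool [ -0.08   1.78 -15.77] bottom above/below tcp -16.2
socket [ 603.55 -101.9 ] shift units [-0.002 -0.002  0.   ]
```

Flush. I release, back off and check all three modules before sliding the sled.

```bash
python3 -m crank '[{"dx":0,"dy":0,"dz":0,"rx":0,"ry":0,"rz":0},{"dx":0,"dy":0,"dz":0,"rx":0,"ry":0,"rz":0},{"dx":0,"dy":0,"dz":0,"rx":0,"ry":0,"rz":0},{"dx":0,"dy":0,"dz":0,"rx":0,"ry":0,"rz":0},{"dx":0,"dy":0,"dz":-0.5,"rx":0,"ry":0,"rz":0},{"dx":0,"dy":0,"dz":-0.9,"rx":0,"ry":0,"rz":0},{"dx":0,"dy":0,"dz":-0.9,"rx":0,"ry":0,"rz":0},{"dx":0,"dy":0,"dz":-0.9,"rx":0,"ry":0,"rz":0},{"dx":-0.7,"dy":0,"dz":-0.5,"rx":0,"ry":0,"rz":0},{"dx":-0.7,"dy":0,"dz":-0.5,"rx":0,"ry":0,"rz":0}]' 1
python3 -m crank '[{"dx":-0.7,"dy":0,"dz":0,"rx":0,"ry":0,"rz":0},{"dx":-0.7,"dy":0,"dz":0,"rx":0,"ry":0,"rz":0},{"dx":-0.6,"dy":0,"dz":0,"rx":0,"ry":0,"rz":0},{"dx":-0.6,"dy":0,"dz":0,"rx":0,"ry":0,"rz":0},{"dx":0,"dy":0,"dz":0,"rx":0,"ry":0,"rz":0},{"dx":0,"dy":0,"dz":0,"rx":0,"ry":0,"rz":0},{"dx":0,"dy":0,"dz":0,"rx":0,"ry":0,"rz":0}]'
python3 - <<'E'
from h import *
plan(606.7,-221.3,43.5,2.4)
c=cap('wrist'); w=cloud(c); cv2.imwrite('pics/w11.png',c['image'])
for b in blobs(c,w,(0,0,150),(180,60,255),(45,65),60): print('patch',b[0],b[1],w[b[3]].mean(0),w[b[3]].std(0))
for b in blobs(c,w,(0,130,80),(6,255,255),(55,80),60): 
    q=w[b[3]]; q=q[q[:,2]>64]; print('red',b[0],b[1],q.mean(0),q.min(0),q.max(0))
E
```

```text
time_s: 44.82
tcp_pos: [603.6, -143.6, 161.7]
eef_rot: [[-0.044, 0.999, 0.001], [0.999, 0.044, -0.0], [-0.0, 0.001, -1.0]]
force: [1.0, -0.4, -0.3]
width: 87.8
finger_force: 0.0
time_s: 45.4
tcp_pos: [606.8, -220.9, 160.1]
eef_rot: [[-0.043, 0.999, -0.001], [0.999, 0.043, 0.001], [0.001, -0.001, -1.0]]
force: [0.1, -0.4, 0.8]
width: 88.4
finger_force: 0.0
tcp [ 606.8 -220.9  160.1] yaw 2.46 tilt [-0.001  0.001] w 88.4 F [ 0.1 -0.4  0.8] t 45.4
  turn -0.06 deg rz 0.0002  shift units [-0.015 -0.001  3.885] rows>= 4
patch 1164 [314.474  22.961] [ 604.035 -102.107   52.121] [4.039 6.361 0.744]
patch 620 [313.485  95.519] [ 605.085 -139.154   52.136] [3.904 4.012 0.715]
red 767 [313.598 242.774] [ 608.636 -221.314   66.544] [ 597.003 -227.682   64.03 ] [ 620.254 -215.322   68.554]
```

View pics/w11.png

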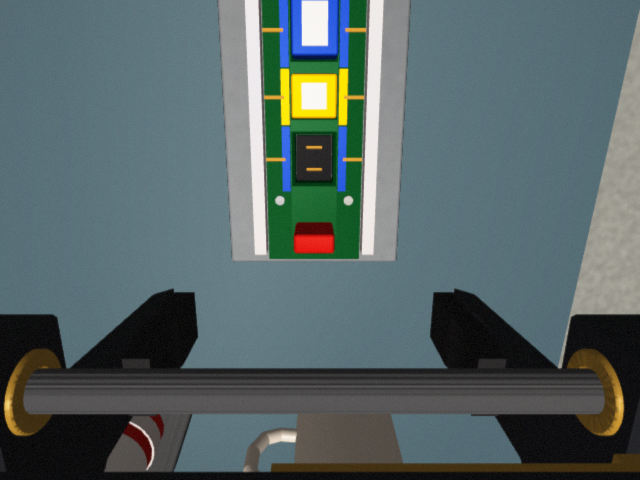

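Relay and filter are flush (52.1 mm) at (314,23) and (313,96), and the tab is at (313,237). The relay in wide3 is out of frame but measured flush when pressed. Now I grip the tab and push the sled home.

```bash
python3 -m crank '[{"dx":0,"dy":0,"dz":0.8,"rx":0,"ry":0,"rz":0},{"dx":0,"dy":0,"dz":0.8,"rx":0,"ry":0,"rz":0},{"dx":0,"dy":0,"dz":0.8,"rx":0,"ry":0,"rz":0},{"dx":0,"dy":0,"dz":0.8,"rx":0,"ry":0,"rz":0},{"dx":0,"dy":0,"dz":0.5,"rx":0,"ry":0,"rz":0},{"dx":0,"dy":0,"dz":0.15,"rx":0,"ry":0,"rz":0},{"dx":0,"dy":0,"dz":0,"rx":0,"ry":0,"rz":0},{"dx":0,"dy":0,"dz":0,"rx":0,"ry":0,"rz":0},{"dx":0,"dy":0,"dz":0,"rx":0,"ry":0,"rz":0}]' 1 35
python3 -m crank '[{"dx":0,"dy":0,"dz":0,"rx":0,"ry":0,"rz":0},{"dx":0,"dy":0,"dz":0,"rx":0,"ry":0,"rz":0},{"dx":0,"dy":0,"dz":0,"rx":0,"ry":0,"rz":0},{"dx":0,"dy":0,"dz":0,"rx":0,"ry":0,"rz":0},{"dx":0,"dy":0,"dz":0,"rx":0,"ry":0,"rz":0},{"dx":0,"dy":0,"dz":0,"rx":0,"ry":0,"rz":0},{"dx":0,"dy":0,"dz":0,"rx":0,"ry":0,"rz":0},{"dx":0,"dy":0,"dz":0,"rx":0,"ry":0,"rz":0},{"dx":0,"dy":0,"dz":0,"rx":0,"ry":0,"rz":0},{"dx":0,"dy":0,"dz":0,"rx":0,"ry":0,"rz":0}]' 0 35
python3 -m crank '[{"dx":0,"dy":0,"dz":0,"rx":0,"ry":0,"rz":0},{"dx":0,"dy":0,"dz":0,"rx":0,"ry":0,"rz":0},{"dx":0,"dy":0,"dz":0,"rx":0,"ry":0,"rz":0},{"dx":0.2,"dy":0,"dz":0,"rx":0,"ry":0,"rz":0},{"dx":0.3,"dy":0,"dz":0,"rx":0,"ry":0,"rz":0},{"dx":0.3,"dy":0,"dz":0,"rx":0,"ry":0,"rz":0},{"dx":0.3,"dy":0,"dz":0,"rx":0,"ry":0,"rz":0},{"dx":0.3,"dy":0,"dz":0,"rx":0,"ry":0,"rz":0},{"dx":0.3,"dy":0,"dz":0,"rx":0,"ry":0,"rz":0}]' 0 35
```

```text
time_s: 46.2
tcp_pos: [607.5, -221.8, 46.5]
eef_rot: [[-0.043, 0.999, 0.002], [0.999, 0.043, -0.001], [-0.001, 0.002, -1.0]]
force: [0.1, -0.2, 0.9]
width: 88.0
finger_force: 0.0
time_s: 47.03
tcp_pos: [606.8, -221.7, 44.9]
eef_rot: [[-0.043, 0.999, -0.0], [0.999, 0.043, 0.0], [0.0, -0.0, -1.0]]
force: [-0.3, 0.1, 0.3]
width: 23.8
finger_force: 27.4
time_s: 47.78
tcp_pos: [604.6, -169.6, 44.9]
eef_rot: [[-0.043, 0.999, -0.0], [0.999, 0.043, -0.0], [-0.0, -0.0, -1.0]]
force: [2.1, -3.3, -1.4]
width: 23.5
finger_force: 35.0
```

```bash
python3 -m crank '[{"dx":0.32,"dy":0,"dz":0,"rx":0,"ry":0,"rz":0},{"dx":0.32,"dy":0,"dz":0,"rx":0,"ry":0,"rz":0},{"dx":0.32,"dy":0,"dz":0,"rx":0,"ry":0,"rz":0},{"dx":0.32,"dy":0,"dz":0,"rx":0,"ry":0,"rz":0},{"dx":0.32,"dy":0,"dz":0,"rx":0,"ry":0,"rz":0},{"dx":0.32,"dy":0,"dz":0,"rx":0,"ry":0,"rz":0},{"dx":0.32,"dy":0,"dz":0,"rx":0,"ry":0,"rz":0},{"dx":0.32,"dy":0,"dz":0,"rx":0,"ry":0,"rz":0}]' 0 35
python3 -m crank '[{"dx":0.32,"dy":0,"dz":0,"rx":0,"ry":0,"rz":0},{"dx":0.32,"dy":0,"dz":0,"rx":0,"ry":0,"rz":0},{"dx":0.32,"dy":0,"dz":0,"rx":0,"ry":0,"rz":0},{"dx":0.32,"dy":0,"dz":0,"rx":0,"ry":0,"rz":0},{"dx":0.32,"dy":0,"dz":0,"rx":0,"ry":0,"rz":0},{"dx":0.32,"dy":0,"dz":0,"rx":0,"ry":0,"rz":0},{"dx":0.32,"dy":0,"dz":0,"rx":0,"ry":0,"rz":0},{"dx":0.32,"dy":0,"dz":0,"rx":0,"ry":0,"rz":0},{"dx":0,"dy":0,"dz":0,"rx":0,"ry":0,"rz":0},{"dx":0,"dy":0,"dz":0,"rx":0,"ry":0,"rz":0}]' 0 35
```

```text
time_s: 48.45
tcp_pos: [601.3, -93.0, 44.9]
eef_rot: [[-0.043, 0.999, -0.0], [0.999, 0.043, 0.0], [0.0, -0.0, -1.0]]
force: [1.2, -2.9, -1.9]
width: 23.9
finger_force: 35.0
time_s: 49.28
tcp_pos: [598.0, -16.0, 44.9]
eef_rot: [[-0.043, 0.999, -0.0], [0.999, 0.044, 0.001], [0.001, -0.0, -1.0]]
force: [-0.1, 2.2, -0.3]
width: 23.8
finger_force: 35.0
```

```bash
python3 -m crank '[{"dx":0.1,"dy":0,"dz":0,"rx":0,"ry":0,"rz":0},{"dx":0.1,"dy":0,"dz":0,"rx":0,"ry":0,"rz":0},{"dx":0.1,"dy":0,"dz":0,"rx":0,"ry":0,"rz":0},{"dx":0.06,"dy":0,"dz":0,"rx":0,"ry":0,"rz":0},{"dx":0,"dy":0,"dz":0,"rx":0,"ry":0,"rz":0},{"dx":0,"dy":0,"dz":0,"rx":0,"ry":0,"rz":0},{"dx":0,"dy":0,"dz":0,"rx":0,"ry":0,"rz":0},{"dx":0,"dy":0,"dz":0,"rx":0,"ry":0,"rz":0}]' 0 35
```

```text
time_s: 49.95
tcp_pos: [597.6, -6.8, 44.9]
eef_rot: [[-0.042, 0.999, -0.0], [0.999, 0.042, -0.0], [-0.0, -0.0, -1.0]]
force: [-0.6, -5.2, -1.4]
width: 23.6
finger_force: 35.0
```

It is at the end stop after 215 mm of travel. I release, rise and check.

```bash
python3 -m crank '[{"dx":0,"dy":0,"dz":0,"rx":0,"ry":0,"rz":0},{"dx":0,"dy":0,"dz":0,"rx":0,"ry":0,"rz":0},{"dx":0,"dy":0,"dz":0,"rx":0,"ry":0,"rz":0},{"dx":0,"dy":0,"dz":0,"rx":0,"ry":0,"rz":0},{"dx":0,"dy":0,"dz":-0.5,"rx":0,"ry":0,"rz":0},{"dx":0,"dy":0,"dz":-0.9,"rx":0,"ry":0,"rz":0},{"dx":0,"dy":0,"dz":-0.9,"rx":0,"ry":0,"rz":0},{"dx":0,"dy":0,"dz":-0.9,"rx":0,"ry":0,"rz":0},{"dx":0,"dy":0,"dz":-0.8,"rx":0,"ry":0,"rz":0},{"dx":0,"dy":0,"dz":0,"rx":0,"ry":0,"rz":0}]' 1
python3 -m crank '[{"dx":0,"dy":-0.8,"dz":-0.5,"rx":0,"ry":0,"rz":0},{"dx":0,"dy":-0.8,"dz":-0.5,"rx":0,"ry":0,"rz":0},{"dx":0,"dy":-0.8,"dz":-0.5,"rx":0,"ry":0,"rz":0},{"dx":0,"dy":-0.8,"dz":-0.5,"rx":0,"ry":0,"rz":0},{"dx":0,"dy":-0.8,"dz":0,"rx":0,"ry":0,"rz":0},{"dx":0,"dy":0,"dz":0,"rx":0,"ry":0,"rz":0},{"dx":0,"dy":0,"dz":0,"rx":0,"ry":0,"rz":0},{"dx":0,"dy":0,"dz":0,"rx":0,"ry":0,"rz":0},{"dx":0,"dy":0,"dz":0,"rx":0,"ry":0,"rz":0}]'
python3 - <<'E'
from h import *
c=cap('top'); w=cloud(c); cv2.imwrite('pics/top2.png',cv2.resize(c['image'][140:400,80:560],(800,433)))
for b in blobs(c,w,(0,130,80),(6,255,255),(55,80),20): print('red',b[0],b[1],b[2])
for b in blobs(c,w,(0,0,200),(180,40,255),(100,250)): print('cap',b[0],b[2])
E
```

```text
time_s: 50.78
tcp_pos: [599.5, -6.5, 170.1]
eef_rot: [[-0.043, 0.999, 0.008], [0.999, 0.043, -0.001], [-0.002, 0.008, -1.0]]
force: [0.2, -0.2, 0.3]
width: 87.6
finger_force: 0.0
time_s: 51.53
tcp_pos: [478.3, -11.6, 224.4]
eef_rot: [[-0.043, 0.999, -0.001], [0.999, 0.043, 0.0], [0.0, -0.001, -1.0]]
force: [-0.5, 0.3, -1.0]
width: 88.2
finger_force: 0.0
cap 112 [ 465.706 -393.706  178.325]
```

View pics/top2.png

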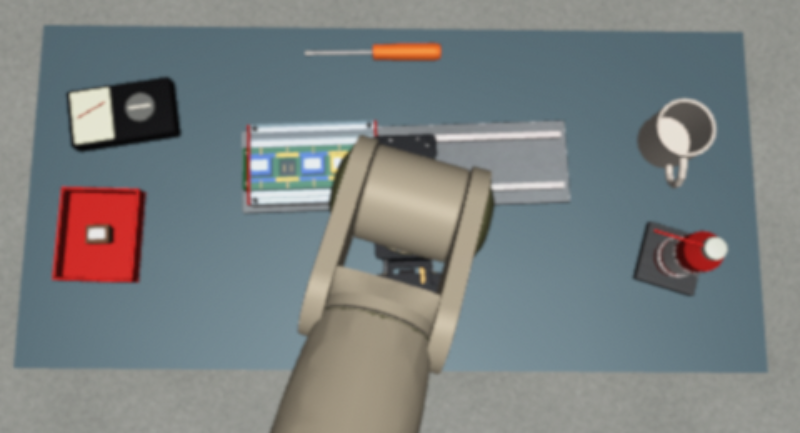

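The sled is home with the modules under the guard, the brown relay is in the tray at (98,234), the cap is up, and the meter, mug and driver are untouched. I hand in.

```bash
python3 -c "
from workcell import manip
print(manip.close_job())"
```

```text
the job is handed in; nothing more can be done
None
```

I handed in the finished job at about 52 s; no verdict came back. The one old relay is in the tray and the cap was pressed and sprang back. Two relays (wide2, wide3) and one filter (narrow1) are seated flush, the sled is home at its end stop, and the meter, mug and screwdriver were not touched.

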